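# Gauge the lathe sleeves and sort them by fit

## Robot

A 6-joint arm with a two-finger parallel gripper is mounted at the origin on the work surface. World frame = base frame: x ahead of the robot, y to its left, z up, the work surface at z = 0. Lengths are in m, angles in degrees, forces in N, time in s.
With the tool pointing down it reaches from about 0.4 to 0.825 m from the base axis. Payload 7 kg.
Tool frame: the origin (TCP) lies at the very end of the fingers, on their centre line; the grasp point (between the pads) lies 19 mm behind it (ctrl.tcp_to_grasp is the distance from the TCP to the grasp point, in m); z points along the fingers, y is the direction in which the jaws open and shut (so a half turn about z gives the same grasp; the last joint's range is limited). The gripper opens to 88 mm and grips with 3 to 60 N. Pads are 19 mm wide; open, the fingers measure 130 mm over their backs; the gripper's body (78 mm by 193 mm) begins 47 mm behind the grasp point.
Start: joints at [-50.93, 20.546, 0.682, 0, -70.136, -16.507], TCP at [0.259, -0.623, 0.227] pointing down, gripper open.
Joint ranges: [-176.03, 176.03], [-82.01, 121.73], [-58.28, 71.71], [-173.87, 95.51], [-174.79, -0.11], [-173.66, 173.66]. Speed limits (degrees/s): [136.94, 136.94, 172.46, 180, 180, 180].

## Interface

Orientations are given as [roll, pitch, yaw] about the fixed x, y, z axes, in that order (R = Rz(yaw) Ry(pitch) Rx(roll)).
In Python, from plant import ctrl gives the robot as it stands.
- The arm moves only by the tool jog_arm, never from a script. Its argument "commands" is a list of rows, each an object of numbers: "x", "y", "z": the shift along the tool's x, y, z in cm; "roll": the turn about the tool's z in rad. In form: [{"x": .., "y": .., "z": .., "roll": ..}, ...]. A call has 1 to 12 rows; each row shifts and turns the commanded pose from where the row before left it, along the tool's axes as they then stand; what a row does not reach is not made up. A row lasts 1/10 s, in which the tool goes at most 50 mm and 8.59 degrees, less where a joint would pass 70% of its speed; a pose out of reach is approached as far as the arm can. A call is refused whole if a number of a shift passes 5 or a number of a turn 0.15, either way. A call with a gripper value outside its range is refused whole. "gripper" is the finger opening in cm, from 0 to 8.76, set as the call begins (left out, the last holds). The fingers move at their own pace and stop on an object; the grip force is fixed at half the most. Time passes only in rows, so rows that do not move let the fingers close. It gives the time, the measured TCP pose, the force and the opening at its end, in the units of the state.
- ctrl.get_obs(): the state, without advancing time (a new reading comes with each control period).
- ctrl.snapshot(name): name is "side" or "top" or "wrist"; returns a dict with "image" (480x640x3 uint8, red, green, blue), "mtx" (3x3 intrinsics, pixels), "k1" (the pictures are not rectified: a ray, as slopes to the right and down, at radius r is drawn at 1 + k1 r^2 times it, then the intrinsics apply), "position" and "orientation" of the camera in the world; the wrist camera has in their place "hand_eye" (4x4, takes a point from camera to tool coordinates, whose origin is the TCP and whose axes are the flange's). Camera axes: x right, y up, looking along -z (the intrinsics and any distortion apply to the point x, -y, -z); pixel columns grow to the right and rows downward; lengths in m; the calibration is good to about 2 mm. A picture is of the moment at which its call begins: read the wrist's pose just before it. There is no depth.
- ctrl.close_job(): hands the job in, once; it reports no verdict.
Trained networks look in the newest picture that a camera, given by its name, has taken for a name from the list of things; names that differ only in an ending like _2 or _b are one class to them, and where a whole thing is asked for, a point or a joint stands for the part that bears it (a point fixed in the world has none). Each returns a list of dicts, best first, with "confidence" (0 to 1); they miss things now and then, are a little off and sometimes report something else, mostly with a low value. They report only what shows in the picture. A call takes as long as a camera call.
- ctrl.search_frame(camera, query): "position" ([column, row] as shares, 0 to 1, of the picture: columns of its width, rows of its height, amid what is visible of it).
- ctrl.regions_of(camera, query): "mask" (480x640 bool, what is visible of it) and "position" ([column, row] as shares, 0 to 1, of the picture: columns of its width, rows of its height, amid what is visible of it).
The state is a dict: "clock": time; "joint_pos": joint angles; "qvel": joint speeds; "tau": joint torques, N m; "tool_pos": TCP position; "orientation": TCP orientation; "force": force on the tool from outside, world axes, zero at the start; "moment": the same for the moment, N m; "opening": finger opening in m.
Only numpy, scipy, OpenCV 4.12 (cv2) and the standard library are available. Lean on these libraries where they do the work, as an engineer would, in place of code of your own. Each camera call takes 0.05 s, during which the arm holds its last target.

## Task

Gauge the three aluminium spindle sleeves from the lane, in any order but one at a time: slide each one upright onto the brass gauge pin as far as it will go without forcing it (one has tipped over and must be stood up for this), and before you touch the next, stand it upright and let go in the green tray if it slid all the way down to the collar, or in the red tray if it stopped at the step. Leave everything else on the bench where it is.

Things in the scene. Friction and masses are not known exactly. Their poses are not given: they have to be found in the camera images.
- sleeve_1: plain aluminium sleeve (tube), outer diameter 36 mm, 40 mm long, about 70 g, both ends alike and open. Bore 22.5 mm if good, 17 mm if tight; among the three are both kinds. Origin in the middle of the tube, z along its axis (either end may be up). Stands upright in the lane at the start.
- sleeve_2: plain aluminium sleeve (tube), outer diameter 36 mm, 40 mm long, about 70 g, both ends alike and open. Bore 22.5 mm if good, 17 mm if tight; among the three are both kinds. Origin in the middle of the tube, z along its axis (either end may be up). Lies tipped over in the lane at the start, its axis within about 0.25 rad of the lane's x axis.
- sleeve_3: plain aluminium sleeve (tube), outer diameter 36 mm, 40 mm long, about 70 g, both ends alike and open. Bore 22.5 mm if good, 17 mm if tight; among the three are both kinds. Origin in the middle of the tube, z along its axis (either end may be up). Stands upright in the lane at the start.
- lane: fixed dark rubber-floored strip with a low blue rim, 330 mm (its x) by 74 mm (its y), floor 3 mm and rim 6 mm above the bench, rim 5 mm wide. Origin: centre of its underside. The sleeves occupy, in any order, its places at x = -120, -40 and +40 mm (within 8 mm in x, 6 mm in y); the felt cone stands at x = +120 mm, its right-hand end.
- gauge: fixed gauge: dark round foot, diameter 90 mm, 12 mm high, on it a steel collar, diameter 48 mm, its top 15 mm above the bench, and an upright stepped brass pin, its tip 71 mm above the bench. Origin: centre of the underside, z up along the pin. A good sleeve slides right down onto the collar (its middle then 35 mm above the bench).
- gauge_step (a point): point on the axis of the brass gauge pin at the foot of its conical step, 45 mm above the bench. Below: 20 mm diameter down to the collar. Above: cone 4 mm high narrowing to 14 mm, then 14 mm diameter for 15 mm, then a nose 7 mm high tapering to 6 mm. A tight sleeve is stopped by the cone, its middle 65 to 69 mm above the bench, and stays standing there if let go.
- tray_green: fixed low green tray for good sleeves, 110 mm (its x) by 90 mm (its y), rim 4 mm thick and 10 mm above the bench, floor about 4 mm above the bench. Origin at the centre of its underside. Room for two sleeves side by side along its x, at about -25 and +25 mm.
- tray_red: fixed low red tray for tight sleeves, same size and frame as the green one. To the right of the work area stand fixed machines up to 250 mm tall (polishing lathe and hood, y below -0.64 m, x 0.1 to 0.7 m); keep the arm clear of them.
- cone: white felt polishing cone on a blue hub, diameter 38 mm, 46 mm high, standing at the right-hand end of the lane. Origin at the centre of its underside. Bystander: leave it alone.
- cast: plaster dental cast, round, diameter 72 mm, 41 mm high. Origin at the centre of its underside. Bystander: leave it alone.
- burner: bench burner with black round foot of diameter 72 mm and steel tube, 109 mm high. Origin at the centre of its underside. Bystander: leave it alone.
- jar: amber jar with white cap, diameter 56 mm, 60 mm high. Origin at the centre of its underside. Bystander: leave it alone.
- bowl: green mixing bowl, rim diameter 100 mm, 50 mm high. Origin at the centre of its underside. Bystander: leave it alone.
- spatula: spatula 170 mm long lying along its own x, under 30 mm high. Bystander: leave it alone.
- brush: brush 160 mm long lying along its own x, under 30 mm high. Bystander: leave it alone.
- compound_bar: red-brown bar of polishing compound, 45 by 85 by 24 mm. Origin at the centre of its underside. Bystander: leave it alone.

How it is judged (in metres and radians):
On the way, in this order (a step that is already met when the one before it is completed fails the run):
1. a first sleeve is on the gauge pin, slid down as far as it goes (((horizontal distance between sleeve_1 and gauge below 0.006 m and z of sleeve_1 in the frame of gauge below 0.04 m) or (horizontal distance between sleeve_2 and gauge below 0.006 m and z of sleeve_2 in the frame of gauge below 0.04 m) or (horizontal distance between sleeve_3 and gauge below 0.006 m and z of sleeve_3 in the frame of gauge below 0.074 m))), for 0.1 s.
2. a sleeve stands in the tray that its fit calls for, let go (((horizontal distance between sleeve_1 and tray_green below 0.06 m and z of sleeve_1 in the frame of tray_green below 0.03 m and contact force between sleeve_1 and the fingers below 0.2 N) or (horizontal distance between sleeve_2 and tray_green below 0.06 m and z of sleeve_2 in the frame of tray_green below 0.03 m and contact force between sleeve_2 and the fingers below 0.2 N) or (horizontal distance between sleeve_3 and tray_red below 0.06 m and z of sleeve_3 in the frame of tray_red below 0.03 m and contact force between sleeve_3 and the fingers below 0.2 N))), for 0.1 s.
3. with it there, a second sleeve is on the pin, down as far as it goes ((((horizontal distance between sleeve_1 and tray_green below 0.06 m and z of sleeve_1 in the frame of tray_green below 0.03 m and contact force between sleeve_1 and the fingers below 0.2 N) and (horizontal distance between sleeve_2 and gauge below 0.006 m and z of sleeve_2 in the frame of gauge below 0.04 m)) or ((horizontal distance between sleeve_1 and tray_green below 0.06 m and z of sleeve_1 in the frame of tray_green below 0.03 m and contact force between sleeve_1 and the fingers below 0.2 N) and (horizontal distance between sleeve_3 and gauge below 0.006 m and z of sleeve_3 in the frame of gauge below 0.074 m)) or ((horizontal distance between sleeve_2 and tray_green below 0.06 m and z of sleeve_2 in the frame of tray_green below 0.03 m and contact force between sleeve_2 and the fingers below 0.2 N) and (horizontal distance between sleeve_1 and gauge below 0.006 m and z of sleeve_1 in the frame of gauge below 0.04 m)) or ((horizontal distance between sleeve_2 and tray_green below 0.06 m and z of sleeve_2 in the frame of tray_green below 0.03 m and contact force between sleeve_2 and the fingers below 0.2 N) and (horizontal distance between sleeve_3 and gauge below 0.006 m and z of sleeve_3 in the frame of gauge below 0.074 m)) or ((horizontal distance between sleeve_3 and tray_red below 0.06 m and z of sleeve_3 in the frame of tray_red below 0.03 m and contact force between sleeve_3 and the fingers below 0.2 N) and (horizontal distance between sleeve_1 and gauge below 0.006 m and z of sleeve_1 in the frame of gauge below 0.04 m)) or ((horizontal distance between sleeve_3 and tray_red below 0.06 m and z of sleeve_3 in the frame of tray_red below 0.03 m and contact force between sleeve_3 and the fingers below 0.2 N) and (horizontal distance between sleeve_2 and gauge below 0.006 m and z of sleeve_2 in the frame of gauge below 0.04 m)))), for 0.1 s.
4. two sleeves stand in their trays, let go ((((horizontal distance between sleeve_1 and tray_green below 0.06 m and z of sleeve_1 in the frame of tray_green below 0.03 m and contact force between sleeve_1 and the fingers below 0.2 N) and (horizontal distance between sleeve_2 and tray_green below 0.06 m and z of sleeve_2 in the frame of tray_green below 0.03 m and contact force between sleeve_2 and the fingers below 0.2 N)) or ((horizontal distance between sleeve_1 and tray_green below 0.06 m and z of sleeve_1 in the frame of tray_green below 0.03 m and contact force between sleeve_1 and the fingers below 0.2 N) and (horizontal distance between sleeve_3 and tray_red below 0.06 m and z of sleeve_3 in the frame of tray_red below 0.03 m and contact force between sleeve_3 and the fingers below 0.2 N)) or ((horizontal distance between sleeve_2 and tray_green below 0.06 m and z of sleeve_2 in the frame of tray_green below 0.03 m and contact force between sleeve_2 and the fingers below 0.2 N) and (horizontal distance between sleeve_3 and tray_red below 0.06 m and z of sleeve_3 in the frame of tray_red below 0.03 m and contact force between sleeve_3 and the fingers below 0.2 N)))), for 0.1 s.
5. with those there, the last sleeve is on the pin, down as far as it goes ((((horizontal distance between sleeve_1 and tray_green below 0.06 m and z of sleeve_1 in the frame of tray_green below 0.03 m and contact force between sleeve_1 and the fingers below 0.2 N) and (horizontal distance between sleeve_2 and tray_green below 0.06 m and z of sleeve_2 in the frame of tray_green below 0.03 m and contact force between sleeve_2 and the fingers below 0.2 N) and (horizontal distance between sleeve_3 and gauge below 0.006 m and z of sleeve_3 in the frame of gauge below 0.074 m)) or ((horizontal distance between sleeve_1 and tray_green below 0.06 m and z of sleeve_1 in the frame of tray_green below 0.03 m and contact force between sleeve_1 and the fingers below 0.2 N) and (horizontal distance between sleeve_3 and tray_red below 0.06 m and z of sleeve_3 in the frame of tray_red below 0.03 m and contact force between sleeve_3 and the fingers below 0.2 N) and (horizontal distance between sleeve_2 and gauge below 0.006 m and z of sleeve_2 in the frame of gauge below 0.04 m)) or ((horizontal distance between sleeve_2 and tray_green below 0.06 m and z of sleeve_2 in the frame of tray_green below 0.03 m and contact force between sleeve_2 and the fingers below 0.2 N) and (horizontal distance between sleeve_3 and tray_red below 0.06 m and z of sleeve_3 in the frame of tray_red below 0.03 m and contact force between sleeve_3 and the fingers below 0.2 N) and (horizontal distance between sleeve_1 and gauge below 0.006 m and z of sleeve_1 in the frame of gauge below 0.04 m)))), for 0.1 s.
At the end, for the whole second after the job is handed in: Every good sleeve stands upright (within 0.12 rad, either end up) on the floor of the green tray and every tight one on that of the red tray, the axis within 45 mm of the tray's centre along its x and 36 mm along its y, all let go and at rest (x of sleeve_1 in the frame of tray_green between -0.045 and 0.045 m and y of sleeve_1 in the frame of tray_green between -0.036 and 0.036 m and z of each of sleeve_1, sleeve_2 in the frame of tray_green below 0.03 m and angle between the z axis of each of sleeve_1, sleeve_2, sleeve_3 and the z axis of gauge, either way round below 0.12 rad and contact force between each of sleeve_1, sleeve_2, sleeve_3 and the fingers below 0.2 N and linear speed of each of sleeve_1, sleeve_2, sleeve_3 below 0.03 m/s and x of sleeve_2 in the frame of tray_green between -0.045 and 0.045 m and y of sleeve_2 in the frame of tray_green between -0.036 and 0.036 m and x of sleeve_3 in the frame of tray_red between -0.045 and 0.045 m and y of sleeve_3 in the frame of tray_red between -0.036 and 0.036 m and z of sleeve_3 in the frame of tray_red below 0.03 m); the robot touches nothing.
It fails at once if something else on the bench was shifted by more than 30 mm or knocked over (distance of any of cone, cast, burner, jar, bowl, spatula, brush, compound_bar from where it was at the start of the episode above 0.03 m or angle between any of cone, cast, burner, jar, bowl, compound_bar's own z axis and vertical above 0.5 rad).
It fails at once if a sleeve was forced on the gauge (over 80 N) (contact force between any of sleeve_1, sleeve_2, sleeve_3 and gauge above 80 N).
It also fails if it takes over 72 s, if anything falls off the work surface, if the arm or the gripper's body presses on something with over 40 N, if the wrist force passes 120 N, or if a joint passes its speed limit or range.

## Working session

There is one attempt and no reset: what is moved stays moved. The work goes in short steps, Python scripts to look and compute and a tool call to move; the robot and the scene stay as the last step left them, time stands still between calls to the robot, and variables do not carry over. Pictures are saved under pics/ and viewed, and the job is handed in when it is done.

Besides the shell and the picture viewer there is one more tool, called after "Request:" as name(argument=value, ...), one argument or row to a line, values as JSON. jog_arm: Moves the arm, as the interface text tells. Its arguments: {"type":"object","properties":{"commands":{"type":"array"},"gripper":{"type":"number"}},"required":["commands"]}

```bash
ls; mkdir -p pics
python3 - <<'E'
from plant import ctrl
import cv2
print(ctrl.get_obs())
for n in ["side","top","wrist"]:
    s=ctrl.snapshot(n)
    cv2.imwrite(f"pics/{n}0.png",s["image"][:,:,::-1])
    print(n,{k:v for k,v in s.items() if k!="image"})
E
```

```text
pics
{'clock': 0.0, 'joint_pos': array([-5.09299576e+01,  2.05919342e+01,  6.31765631e-01, -2.12978222e-02,
       -7.01357535e+01, -1.65067363e+01]), 'qvel': array([ 0.08548134, -0.00725599, -0.06224583,  0.03906138,  0.00799608,
        0.07033455]), 'tau': array([-8.32329042e-04, -5.82718527e+01,  2.93058944e+01,  6.99724227e+00,
        6.99079319e-03, -8.41330666e-05]), 'tool_pos': array([ 0.25877859, -0.62287171,  0.2255981 ]), 'orientation': array([ 1.79902342e+02, -8.06105685e-03, -1.57443941e+02]), 'force': array([ 0.03626896,  0.29063011, -0.9776447 ]), 'moment': array([ 0.00483006,  0.0379225 , -0.03724807]), 'opening': 0.08756576192151716}
side {'mtx': array([[485.55018172,   0.        , 319.78841636],
       [  0.        , 485.55018172, 236.06389647],
       [  0.        ,   0.        ,   1.        ]]), 'k1': -0.013059906183315192, 'position': array([ 0.00398759, -0.48571624,  0.57031781]), 'orientation': array([ 56.62580159,  -1.33103446, -44.8545615 ])}
top {'mtx': array([[553.36071443,   0.        , 326.81014576],
       [  0.        , 553.36071443, 236.80960891],
       [  0.        ,   0.        ,   1.        ]]), 'k1': 0.052168501179846435, 'position': array([0.37914594, 0.01628568, 1.42693387]), 'orientation': array([  7.51130398,  -0.1413868 , -88.75096805])}
wrist {'mtx': array([[395.43286848,   0.        , 316.72722187],
       [  0.        , 395.43286848, 239.20703547],
       [  0.        ,   0.        ,   1.        ]]), 'k1': -0.08593183162833802, 'hand_eye': array([[ 3.72103195e-04,  9.62037987e-01,  2.72915324e-01,
         7.20772621e-02],
       [ 9.99999581e-01, -5.86135521e-04,  7.02714652e-04,
         9.68862724e-05],
       [ 8.36003555e-04,  2.72914948e-01, -9.62037802e-01,
        -1.58663564e-01],
       [ 0.00000000e+00,  0.00000000e+00,  0.00000000e+00,
         1.00000000e+00]])}
```

View pics/side0.png

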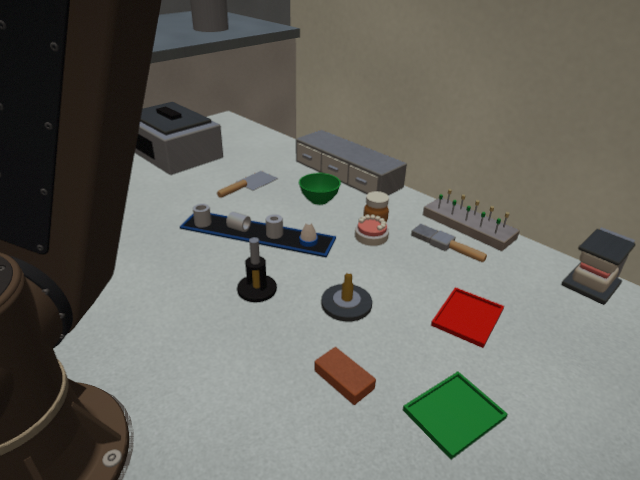

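View pics/top0.png

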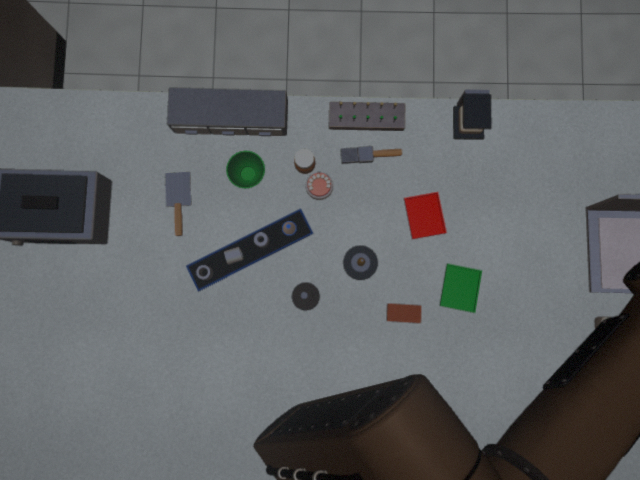

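View pics/wrist0.png

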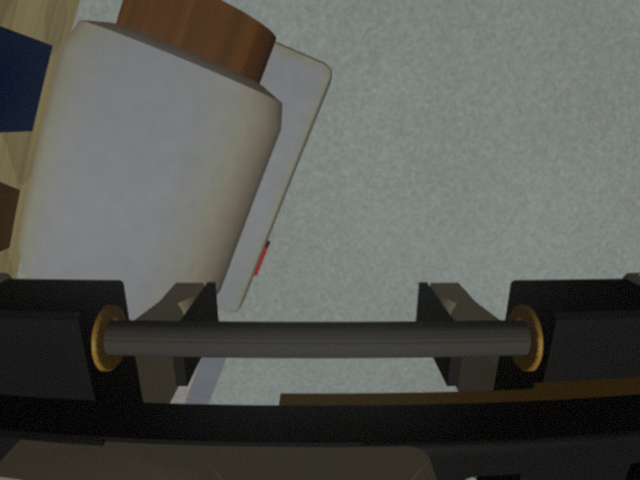

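```bash
cat > h.py <<'E'
from plant import ctrl
import numpy as np, cv2
from scipy.spatial.transform import Rotation as R
def pose(s,obs=None):
    if "hand_eye" in s:
        T=np.eye(4);T[:3,:3]=R.from_euler('xyz',obs["orientation"],degrees=True).as_matrix();T[:3,3]=obs["tool_pos"]
        T=T@s["hand_eye"]; return T[:3,:3],T[:3,3]
    return R.from_euler('xyz',s["orientation"],degrees=True).as_matrix(),np.array(s["position"])
def ray(s,P,uv):
    p=cv2.undistortPoints(np.array([[uv]],float),s["mtx"],np.array([s["k1"],0,0,0.]))[0,0]
    d=P[0]@np.array([p[0],-p[1],-1.]); return P[1],d/np.linalg.norm(d)
def onz(s,P,uv,z):
    o,d=ray(s,P,uv); return o+d*(z-o[2])/d[2]
def tri(rs):
    A=np.zeros((3,3));b=np.zeros(3)
    for o,d in rs:
        M=np.eye(3)-np.outer(d,d);A+=M;b+=M@o
    x=np.linalg.solve(A,b); return x,[np.linalg.norm((np.eye(3)-np.outer(d,d))@(x-o)) for o,d in rs]
def proj(s,P,X):
    c=P[0].T@(np.atleast_2d(X)-P[1]).T; q=np.array([c[0]/-c[2],-c[1]/-c[2]])
    r2=(q**2).sum(0); q=q*(1+s["k1"]*r2)
    return (s["mtx"][:2,:2]@q).T+s["mtx"][:2,2]
def snap(n,name=None):
    obs=ctrl.get_obs(); s=ctrl.snapshot(n)
    if name: cv2.imwrite(f"pics/{name}.png",s["image"][:,:,::-1])
    return s,pose(s,obs)
def px(d): return np.array(d["position"])*[640,480]
E
python3 - <<'E'
from h import *
S={n:snap(n) for n in ["side","top"]}
for q in ["sleeve_1","lane","gauge","gauge_step","tray_green","tray_red","cone","burner","compound_bar"]:
    for n in S:
        for d in ctrl.search_frame(n,q)[:4]:
            if d["confidence"]>.3: print(q,n,round(d["confidence"],2),px(d).round(1),onz(*S[n],px(d),0.02).round(3))
# lane corners top
m=ctrl.regions_of("top","lane")[0]["mask"]; 
c=cv2.minAreaRect(cv2.findNonZero(m.astype(np.uint8))); print(c)
b=cv2.boxPoints(c); print(b, [onz(*S["top"],u,0.006).round(4) for u in b], onz(*S["top"],c[0],.006))
for t in ["tray_green","tray_red"]:
    m=ctrl.regions_of("top",t)[0]["mask"]
    c=cv2.minAreaRect(cv2.findNonZero(m.astype(np.uint8))); b=cv2.boxPoints(c); w=np.array([onz(*S["top"],u,0.01) for u in b]);print(t,w.round(3),w.mean(0).round(4))
E
```

```text
sleeve_1 side 0.91 [276.7 228.3] [0.557 0.18  0.02 ]
sleeve_1 side 0.87 [198.5 217.3] [0.462 0.329 0.02 ]
sleeve_1 side 0.84 [239.4 218.3] [0.524 0.266 0.02 ]
sleeve_1 top 0.73 [232.2 255.1] [0.512 0.257 0.02 ]
sleeve_1 top 0.7 [259.  238.4] [0.557 0.19  0.02 ]
sleeve_1 top 0.59 [203.9 275.7] [0.458 0.326 0.02 ]
sleeve_1 top 0.43 [366.8 155. ] [ 0.783 -0.083  0.02 ]
lane side 0.83 [260.2 233.6] [0.519 0.188 0.02 ]
lane top 0.57 [250.6 248.1] [0.531 0.211 0.02 ]
gauge side 0.57 [345.9 303.2] [ 0.488 -0.08   0.02 ]
gauge top 0.79 [364.  259.3] [ 0.509 -0.079  0.02 ]
gauge top 0.59 [365.3 154.1] [ 0.785 -0.079  0.02 ]
gauge_step side 0.75 [344.5 299.9] [ 0.493 -0.073  0.02 ]
gauge_step side 0.47 [262.1 235.6] [0.517 0.18  0.02 ]
gauge_step top 0.88 [360.5 262.4] [ 0.501 -0.07   0.02 ]
tray_green side 0.6 [453.8 410.6] [ 0.434 -0.328  0.02 ]
tray_green top 0.88 [463.3 287.9] [ 0.442 -0.331  0.02 ]
tray_red side 0.64 [444.9 242.3] [ 0.774 -0.093  0.02 ]
tray_red side 0.61 [467.2 315.5] [ 0.613 -0.241  0.02 ]
tray_red top 0.94 [424.5 216.1] [ 0.624 -0.233  0.02 ]
cone side 0.89 [307.9 234.
[... 219 characters left out ...]
.185  0.02 ]
compound_bar top 0.85 [406.9 315.4] [ 0.37  -0.189  0.02 ]
((248.60418701171875, 249.2174072265625), (28.299297332763672, 128.8905487060547), 63.17212677001953)
[[184.7095  265.67563]
 [299.72708 207.50584]
 [312.49887 232.75919]
 [197.4813  290.92896]] [array([0.4839, 0.3792, 0.006 ]), array([0.642 , 0.0891, 0.006 ]), array([0.5763, 0.0542, 0.006 ]), array([0.4202, 0.3432, 0.006 ])] [0.52980514 0.21778768 0.006     ]
tray_green [[ 0.391 -0.271  0.01 ]
 [ 0.507 -0.29   0.01 ]
 [ 0.494 -0.383  0.01 ]
 [ 0.379 -0.363  0.01 ]] [ 0.4428 -0.3269  0.01  ]
tray_red [[ 0.674 -0.179  0.01 ]
 [ 0.695 -0.271  0.01 ]
 [ 0.585 -0.293  0.01 ]
 [ 0.564 -0.202  0.01 ]] [ 0.6294 -0.2363  0.01  ]
```

Request:
jog_arm(
  commands=[
    {"x":-2,"y":2.1},
    {"x":-3.2,"y":3.4},
    {"x":-3.2,"y":3.4},
    {"x":-3.2,"y":3.4},
    {"x":-3.2,"y":3.4},
    {"x":-3.2,"y":3.4},
    {"x":-3.2,"y":3.4},
    {"x":-3.2,"y":3.4},
    {"x":-3.2,"y":3.4},
    {"x":-3.2,"y":3.4},
    {"x":-3.2,"y":3.4},
    {"x":-2,"y":2.1,"z":1},
  ],
)

```text
validation failed for argument at $.co...
```

Request:
jog_arm(
  commands=[
    {"roll":-0.14},
    {"roll":-0.14},
    {"roll":-0.14},
    {"roll":-0.14},
    {"roll":-0.14},
    {"roll":-0.14},
    {"roll":-0.14},
    {"roll":-0.14},
    {"roll":-0.14},
    {"roll":-0.14},
    {"roll":-0.14},
    {"roll":-0.14},
  ],
)

```text
validation failed for argument at $.co...
```

Run:
```python
from h import *
s,P=snap("wrist","w1"); o=ctrl.get_obs()
print(o["tool_pos"],o["orientation"],o["joint_pos"],P)
print(proj(s,P,o["tool_pos"]))
```

```text
[ 0.2589843  -0.62330244  0.22657453] [-1.79999908e+02  3.08713886e-04 -1.57433035e+02] [-5.09283083e+01  2.05445197e+01  6.81092094e-01 -2.86924131e-04
 -7.01363965e+01 -1.65046293e+01] (array([[-3.84011576e-01, -8.88199370e-01, -2.52263728e-01],
       [ 9.23327967e-01, -3.69625480e-01, -1.04127177e-01],
       [-7.57408648e-04, -2.72908197e-01,  9.62039782e-01]]), array([ 0.19236537, -0.65088569,  0.38518319]))
[[316.74115551 298.95710002]]
```

View pics/w1.png

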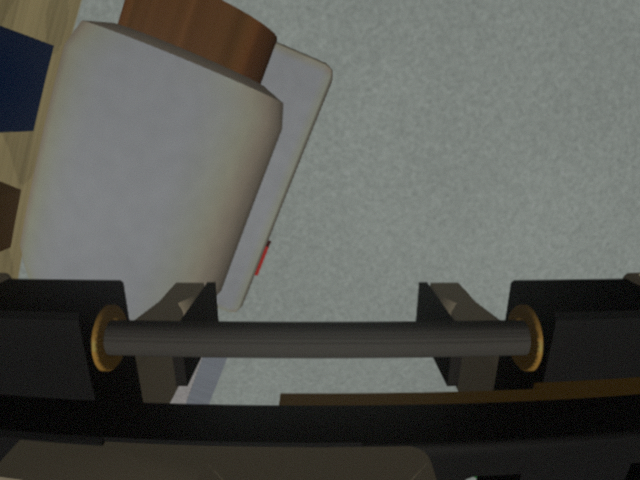

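Validation failed: probably all four fields are needed in each row.

Request:
jog_arm(
  commands=[
    {"x":-2,"y":2.1,"z":0,"roll":0},
    {"x":-3.2,"y":3.4,"z":0,"roll":0},
    {"x":-3.2,"y":3.4,"z":0,"roll":0},
    {"x":-3.2,"y":3.4,"z":0,"roll":0},
    {"x":-3.2,"y":3.4,"z":0,"roll":0},
    {"x":-3.2,"y":3.4,"z":0,"roll":0},
    {"x":-3.2,"y":3.4,"z":0,"roll":0},
    {"x":-3.2,"y":3.4,"z":0,"roll":0},
    {"x":-3.2,"y":3.4,"z":0,"roll":0},
    {"x":-3.2,"y":3.4,"z":0,"roll":0},
    {"x":-3.2,"y":3.4,"z":0,"roll":0},
    {"x":-2,"y":2.1,"z":1,"roll":0},
  ],
)

```text
clock: 2.55
tool_pos: [0.4465, -0.13, 0.2181]
orientation: [-179.9, 0.2, -157.3]
force: [0.8, -0.2, -0.0]
opening: 0.0875
```

Request:
jog_arm(
  commands=[
    {"x":0,"y":0,"z":0,"roll":-0.14},
    {"x":0,"y":0,"z":0,"roll":-0.14},
    {"x":0,"y":0,"z":0,"roll":-0.14},
    {"x":0,"y":0,"z":0,"roll":-0.14},
    {"x":0,"y":0,"z":0,"roll":-0.14},
    {"x":0,"y":0,"z":0,"roll":-0.14},
    {"x":0,"y":0,"z":0,"roll":-0.14},
    {"x":0,"y":0,"z":0,"roll":-0.14},
    {"x":0,"y":0,"z":0,"roll":-0.14},
    {"x":0,"y":0,"z":0,"roll":-0.14},
    {"x":0,"y":0,"z":0,"roll":-0.14},
    {"x":0,"y":0,"z":0,"roll":-0.14},
  ],
)

```text
clock: 3.75
tool_pos: [0.4449, -0.1324, 0.2168]
orientation: [-180.0, -0.0, -60.8]
force: [0.8, 0.9, -0.0]
opening: 0.0874
```

Run:
```python
from h import *
s,P=snap("wrist","w2"); o=ctrl.get_obs()
print(o["tool_pos"],o["orientation"],o["joint_pos"],P[1])
for q in ["gauge","gauge_step","tray_green","tray_red","compound_bar"]:
    for d in ctrl.search_frame("wrist",q)[:2]: print(q,d["confidence"],px(d),onz(s,P,px(d),.012))
```

```text
[ 0.44491368 -0.13240962  0.21677058] [-1.79971468e+02 -1.27581785e-02 -6.03605049e+01] [ 7.83279190e+00  6.63803378e-01 -2.56561150e+01  1.39079298e-03
 -6.36488520e+01  2.18060894e+01] [ 0.48199695 -0.19604537  0.37543241]
gauge 0.56 [234.112 235.104] [ 0.50294225 -0.07137383  0.012     ]
gauge_step 0.7 [236.608 235.68 ] [ 0.50059248 -0.07203124  0.012     ]
tray_green 0.72 [432.512  30.192] [ 0.43609564 -0.31695262  0.012     ]
tray_red 0.97 [193.6    26.112] [ 0.61631179 -0.22037335  0.012     ]
tray_red 0.18 [234.816 238.896] [ 0.50069967 -0.06831257  0.012     ]
compound_bar 0.97 [409.088 200.592] [ 0.37492449 -0.18113252  0.012     ]
compound_bar 0.32 [251.712 380.304] [0.41613712 0.06595716 0.012     ]
```

View pics/w2.png

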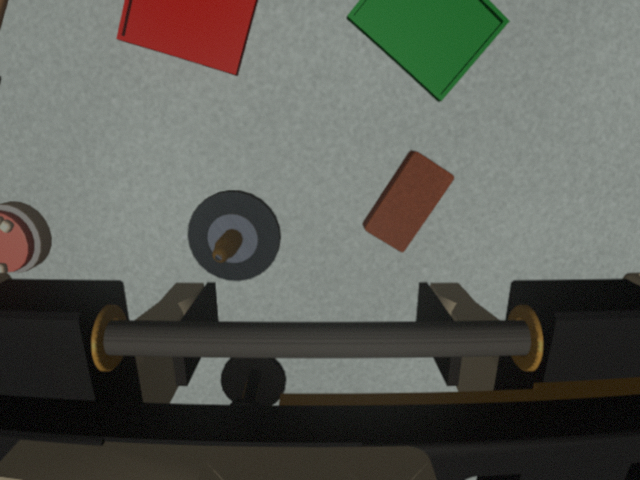

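```bash
cat >> h.py <<'E'
def fitdisc(s,P,mask,z):
    """contour of a disc mask back-projected on plane z, circle fit"""
    cs,_=cv2.findContours(mask.astype(np.uint8),cv2.RETR_EXTERNAL,cv2.CHAIN_APPROX_NONE)
    c=max(cs,key=cv2.contourArea)[:,0,:]; c=cv2.convexHull(c)[:,0,:] if False else c
    W=np.array([onz(s,P,u,z)[:2] for u in c+0.0])
    (cx,cy),r=cv2.minEnclosingCircle(W.astype(np.float32))
    A=np.c_[2*W,np.ones(len(W))]; x=np.linalg.lstsq(A,(W**2).sum(1),rcond=None)[0]
    return x[:2],np.sqrt(x[2]+x[0]**2+x[1]**2),(cx,cy,r)
E
python3 - <<'E'
from h import *
s,P=snap("wrist"); im=s["image"].astype(int)
m=ctrl.regions_of("wrist","gauge")
for d in m[:1]:
    print(d["confidence"],d["mask"].sum(), fitdisc(s,P,d["mask"],.012))
cv2.imwrite("pics/g.png",cv2.resize(im[180:290,180:290,::-1].astype(np.uint8),(660,660),interpolation=cv2.INTER_NEAREST))
# dark foot threshold
g=im.sum(2)<330; k=np.zeros_like(g); k[185:284,180:290]=g[185:284,180:290]
k=cv2.morphologyEx(k.astype(np.uint8),cv2.MORPH_CLOSE,np.ones((3,3)))
print(k.sum(),fitdisc(s,P,k,.012))
for (u,v) in [(220,257)]: print(onz(s,P,(u,v),.071))
for n in ["side","top"]:
    S,Q=snap(n)
    d=ctrl.regions_of(n,"gauge")[0]; print(n,d["confidence"],fitdisc(S,Q,d["mask"],.012))
    X=proj(S,Q,[.501,-.072,.04])[0].astype(int)
    cv2.imwrite(f"pics/g{n}.png",cv2.resize(S["image"][X[1]-35:X[1]+35,X[0]-35:X[0]+35,::-1],(560,560),interpolation=cv2.INTER_NEAREST)); print(X-35)
E
```

```text
0.92 6603 (array([ 0.50298275, -0.06986068]), np.float64(0.044451633551919674), (0.5032752156257629, -0.07004045695066452, 0.04560963436961174))
6786 (array([ 0.5027107 , -0.06995071]), np.float64(0.044861627166193935), (0.5025321245193481, -0.07000893354415894, 0.04608459770679474))
[ 0.50206253 -0.06985967  0.071     ]Traceback (most recent call last):
  File "<stdin>", line 14, in <module>
IndexError: list index out of range
```

View pics/g.png

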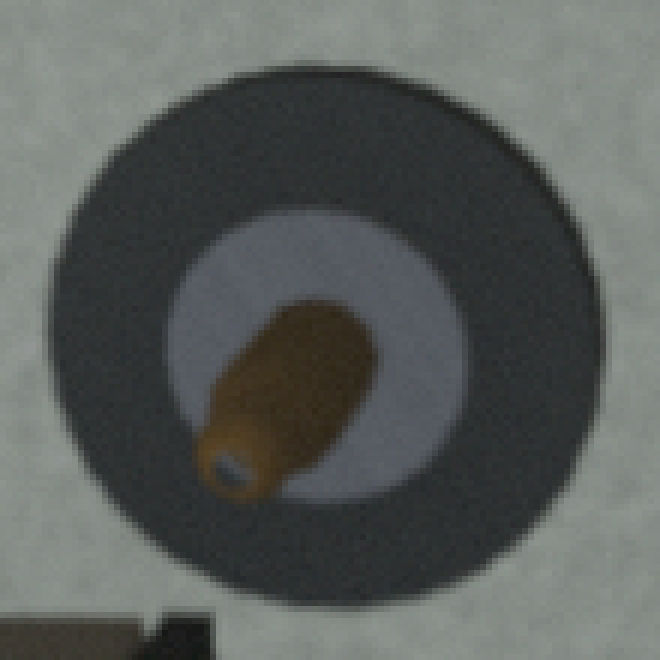

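Request:
jog_arm(
  commands=[
    {"x":-2,"y":-1.7,"z":0,"roll":0},
    {"x":-3.1,"y":-2.7,"z":0,"roll":0},
    {"x":-3.1,"y":-2.7,"z":0,"roll":0},
    {"x":-3.1,"y":-2.7,"z":0,"roll":0},
    {"x":-3.1,"y":-2.7,"z":0,"roll":0},
    {"x":-3.1,"y":-2.7,"z":0,"roll":0},
    {"x":-3.1,"y":-2.7,"z":0,"roll":0},
    {"x":-3.1,"y":-2.7,"z":0,"roll":0},
    {"x":-3.1,"y":-2.7,"z":0,"roll":0},
    {"x":-1.5,"y":-1.3,"z":0,"roll":0.02},
    {"x":0,"y":0,"z":0,"roll":0},
  ],
)

```text
clock: 5.35
tool_pos: [0.5243, 0.2366, 0.2158]
orientation: [180.0, -0.0, -62.3]
force: [0.0, -0.4, -0.8]
opening: 0.0877
```

Run:
```python
from h import *
s,P=snap("wrist","w3"); o=ctrl.get_obs()
print(o["tool_pos"],o["orientation"],P[1])
for q in ["sleeve_1","cone","lane"]:
    for d in ctrl.search_frame("wrist",q)[:4]: print(q,d["confidence"],px(d),onz(s,P,px(d),.043))
```

```text
[0.52386281 0.23517434 0.21583491] [ 1.79932369e+02 -1.67900028e-02 -6.22656206e+01] [0.56000137 0.17224212 0.37449128]
sleeve_1 0.89 [318.592 234.192] [0.51683467 0.25026976 0.043     ]
sleeve_1 0.84 [325.312 311.376] [0.47698154 0.31249125 0.043     ]
sleeve_1 0.83 [314.688 155.52 ] [0.55106121 0.1923199  0.043     ]
cone 0.66 [320.576  51.984] [0.58436555 0.11895743 0.043     ]
lane 0.67 [322.688 146.112] [0.54879811 0.18250567 0.043     ]
```

View pics/w3.png

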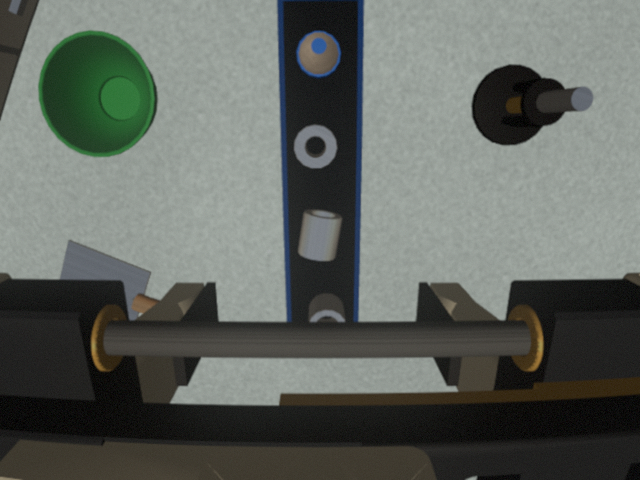

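Run:
```python
from h import *
s,P=snap("wrist"); im=s["image"]
cv2.imwrite("pics/c3.png",cv2.resize(im[115:335,270:370,::-1],(350,770),interpolation=cv2.INTER_CUBIC)[:, :])
g=cv2.cvtColor(im,cv2.COLOR_RGB2GRAY)
for d in ctrl.regions_of("wrist","sleeve_1")[:3]:
    m=d["mask"]; ys,xs=np.where(m); print(px(d),xs.min(),xs.max(),ys.min(),ys.max())
    if ys.max()<180:
        t=((g>90)&m).astype(np.uint8); print(fitdisc(s,P,t,.043), fitdisc(s,P,m,.043))
        hole=(g<70).astype(np.uint8); k=np.zeros_like(hole); 
        k[ys.min()+8:ys.max()-8,xs.min()+8:xs.max()-8]=hole[ys.min()+8:ys.max()-8,xs.min()+8:xs.max()-8]
        print("hole",k.sum(),fitdisc(s,P,k,.043)); print(g[147,285:345])
# top camera ray for C for height
S,Q=snap("top"); D=ctrl.regions_of("top","sleeve_1")
w=onz(s,P,(315.3,146.5),.043); print(w, [px(d) for d in D], proj(S,Q,w))
```

```text
[317.376 237.792] 296 340 211 263
[323.904 309.216] 307 342 296 320
[311.168 155.52 ] 291 333 127 171
(array([0.55432575, 0.18564446]), np.float64(0.01699688289335377), (0.5542873740196228, 0.18569490313529968, 0.01759934239089489)) (array([0.55466076, 0.18561909]), np.float64(0.01748507703603673), (0.5550317764282227, 0.18564572930335999, 0.018293030560016632))
hole 309 (array([0.55427868, 0.18555098]), np.float64(0.007750260673714767), (0.5541859865188599, 0.18551036715507507, 0.00820696447044611))
[ 36  37  36  35  36  35  64 106 125 130 127 127 128 125 129 128 124 101
  71  43  34  28  29  27  30  26  28  33  33  29  29  29  30  25  29  27
  33  63 107 125 131 131 129 130 128 131 131 126 107  65  31  31  31  27
  33  33  32  28  33  30]
[0.55334921 0.18238654 0.043     ] [array([201.28, 274.32]), array([231.808, 252.096]), array([287.68, 229.68]), array([259.968, 236.784])] [[261.03641262 238.63595263]]
```

View pics/c3.png

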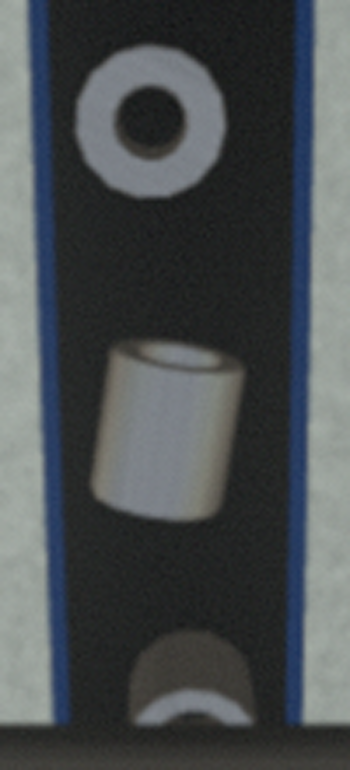

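Request:
jog_arm(
  commands=[
    {"x":2.9,"y":-0.2,"z":1,"roll":0},
    {"x":2.9,"y":-0.2,"z":3,"roll":0},
    {"x":0,"y":0,"z":4,"roll":0},
    {"x":0,"y":0,"z":4,"roll":0},
    {"x":0,"y":0,"z":4,"roll":0},
    {"x":0,"y":0,"z":2,"roll":0},
    {"x":0,"y":0,"z":0,"roll":0},
    {"x":0,"y":0,"z":0,"roll":0},
  ],
  gripper=6,
)

```text
clock: 6.55
tool_pos: [0.5549, 0.1844, 0.0372]
orientation: [-180.0, -0.0, -62.3]
force: [-1.1, 0.6, 0.1]
opening: 0.0597
```

Request:
jog_arm(
  commands=[
    {"x":-0.1,"y":0,"z":1.5,"roll":0},
    {"x":0,"y":0,"z":1.2,"roll":0},
    {"x":0,"y":0,"z":0,"roll":0},
  ],
)

```text
clock: 6.85
tool_pos: [0.5537, 0.1853, 0.0094]
orientation: [180.0, 0.0, -62.3]
force: [-0.7, -0.6, -0.4]
opening: 0.06
```

Run:
```python
from h import *
s,P=snap("wrist","w4"); o=ctrl.get_obs()
print(o["tool_pos"],o["force"])
```

```text
[0.55400818 0.18544694 0.00992562] [ 0.04336001  0.20507467 -0.02225595]
```

View pics/w4.png

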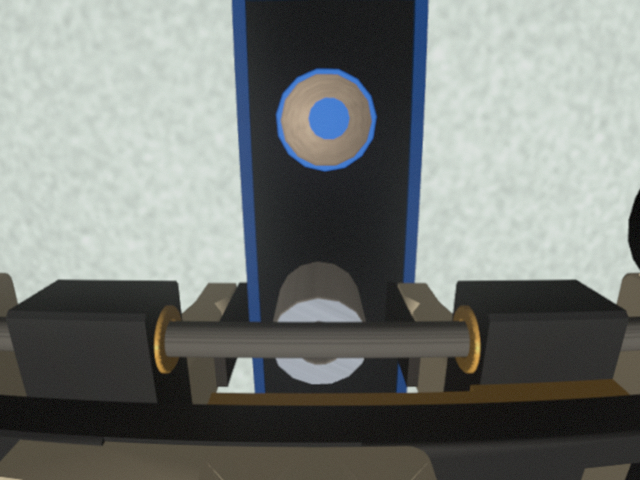

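Request:
jog_arm(
  commands=[
    {"x":0,"y":0,"z":0,"roll":0},
    {"x":0,"y":0,"z":0,"roll":0},
    {"x":0,"y":0,"z":0,"roll":0},
    {"x":0,"y":0,"z":0,"roll":0},
  ],
  gripper=2.5,
)

```text
clock: 7.3
tool_pos: [0.554, 0.1855, 0.01]
orientation: [-180.0, 0.0, -62.3]
force: [-0.5, -0.0, 3.3]
opening: 0.0355
```

Run:
```python
from h import *
s,P=snap("wrist","w5"); o=ctrl.get_obs()
print(o["tool_pos"],o["force"],o["opening"])
X=o["tool_pos"].copy(); X[2]=.043; print(proj(s,P,X))
im=s["image"]; cv2.imwrite("pics/c5.png",cv2.resize(im[240:400,220:420,::-1],(800,640)[:2] if 0 else (750,600),interpolation=cv2.INTER_CUBIC))
```

```text
[0.55407368 0.1855594  0.00997624] [-0.57674092 -0.49344787  3.53498582] 0.03544480476081654
[[320.70078819 341.44313589]]
```

View pics/c5.png

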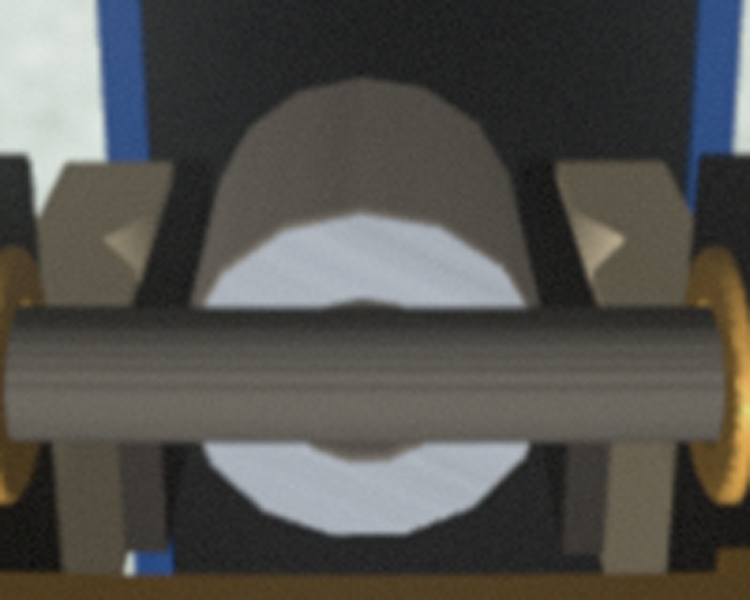

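Request:
jog_arm(
  commands=[
    {"x":0,"y":0,"z":-2,"roll":0},
    {"x":0,"y":0,"z":-4,"roll":0},
    {"x":0,"y":0,"z":-4,"roll":0},
    {"x":0,"y":0,"z":-4,"roll":0},
    {"x":2.4,"y":2.7,"z":-1,"roll":0},
    {"x":2.4,"y":2.7,"z":0,"roll":0},
    {"x":2.4,"y":2.7,"z":0,"roll":0},
    {"x":2.4,"y":2.7,"z":0,"roll":0},
    {"x":2.4,"y":2.8,"z":0,"roll":0},
    {"x":2.2,"y":2.8,"z":0,"roll":0},
    {"x":0,"y":0,"z":0,"roll":0},
    {"x":0,"y":0,"z":0,"roll":0},
  ],
)

```text
clock: 8.55
tool_pos: [0.4746, -0.017, 0.1599]
orientation: [-180.0, -0.0, -62.4]
force: [0.3, 0.7, -0.7]
opening: 0.0353
```

Run:
```python
from h import *
s,P=snap("wrist","w6"); o=ctrl.get_obs()
print(o["tool_pos"],o["orientation"],o["force"],o["opening"])
for d in ctrl.regions_of("wrist","gauge")[:1]: print(px(d),fitdisc(s,P,d["mask"],.012))
p=proj(s,P,[[.5027,-.0699,.071]])[0]; print(p)
im=s["image"]; x,y=int(p[0]),int(p[1]); print(x-80,y-80)
cv2.imwrite("pics/c6.png",cv2.resize(im[max(0,y-80):y+80,x-80:x+80,::-1],None,fx=4,fy=4,interpolation=cv2.INTER_CUBIC))
```

```text
[ 0.47498433 -0.01641192  0.15980569] [-1.79953070e+02 -7.25886417e-03 -6.23625662e+01] [ 1.88101801  0.37342783 -1.14662055] 0.035267184527181986
[316.608 146.688] (array([ 0.50300022, -0.06867335]), np.float64(0.04440313791523183), (0.502783477306366, -0.06847422569990158, 0.045520439743995667))
[318.48940448 151.07045244]
238 71
```

View pics/w6.png

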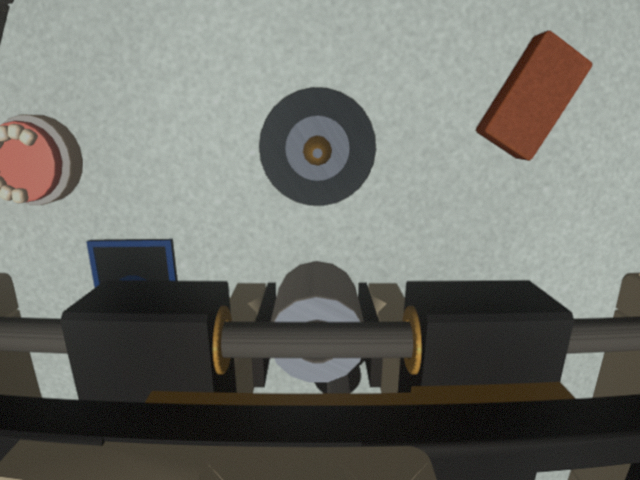

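View pics/c6.png

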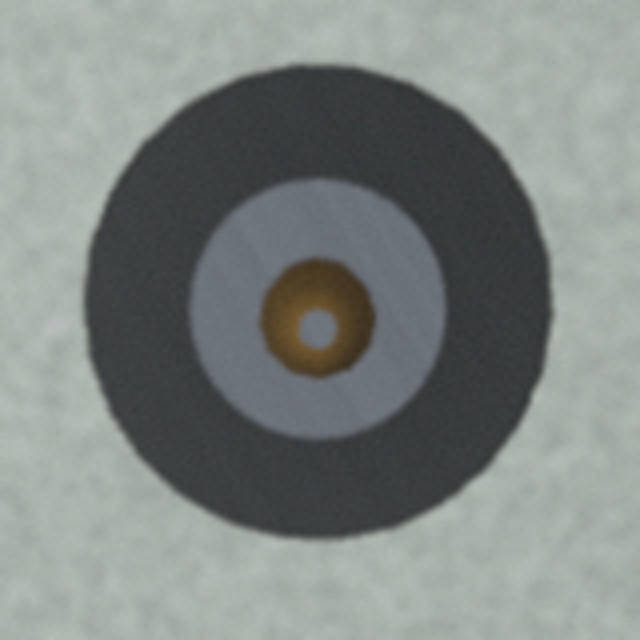

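Request:
jog_arm(
  commands=[
    {"x":2.0,"y":0,"z":0,"roll":0},
    {"x":2.4,"y":0,"z":0,"roll":0},
    {"x":1.5,"y":0,"z":1,"roll":0},
    {"x":0,"y":0,"z":3,"roll":0},
    {"x":0,"y":0,"z":2.5,"roll":0},
    {"x":0,"y":0,"z":1,"roll":0},
    {"x":0,"y":0,"z":0,"roll":0},
  ],
)

```text
clock: 9.35
tool_pos: [0.5016, -0.0683, 0.0832]
orientation: [179.8, 0.0, -62.3]
force: [0.2, 1.0, 0.2]
opening: 0.035
```

Run:
```python
from h import *
S,Q=snap("side","s7"); o=ctrl.get_obs()
print(o["tool_pos"],o["orientation"],o["force"])
X=proj(S,Q,[.503,-.069,.08])[0].astype(int)
cv2.imwrite("pics/cs7.png",cv2.resize(S["image"][X[1]-50:X[1]+50,X[0]-60:X[0]+60,::-1],None,fx=6,fy=6,interpolation=cv2.INTER_CUBIC))
```

```text
[ 0.50238795 -0.06823528  0.08448948] [ 1.79932218e+02 -2.65138887e-03 -6.22557985e+01] [ 0.32658379  0.53118152 -0.63068759]
```

View pics/cs7.png

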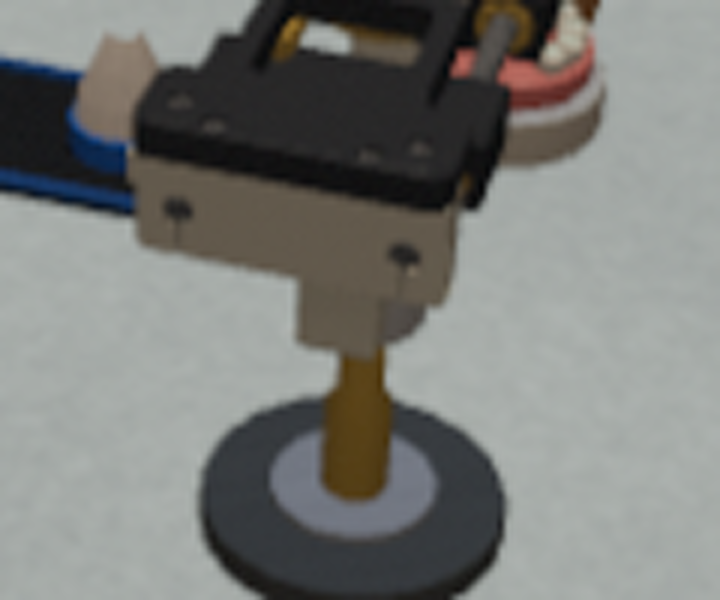

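Request:
jog_arm(
  commands=[
    {"x":0.05,"y":0,"z":0.7,"roll":0},
    {"x":0,"y":0,"z":0.5,"roll":0},
    {"x":0,"y":0,"z":0.5,"roll":0},
    {"x":0,"y":0,"z":0,"roll":0},
  ],
)

```text
clock: 9.8
tool_pos: [0.502, -0.0691, 0.0672]
orientation: [180.0, 0.0, -62.3]
force: [-0.2, 0.6, -1.0]
opening: 0.0355
```

No contact force; carry on gently.

Request:
jog_arm(
  commands=[
    {"x":0,"y":0,"z":0.4,"roll":0},
    {"x":0,"y":0,"z":0.3,"roll":0},
    {"x":0,"y":0,"z":0.2,"roll":0},
    {"x":0,"y":0,"z":0,"roll":0},
  ],
)

```text
clock: 10.2
tool_pos: [0.5021, -0.0692, 0.0582]
orientation: [180.0, 0.0, -62.3]
force: [0.3, 0.1, -1.2]
opening: 0.0352
```

Request:
jog_arm(
  commands=[
    {"x":0,"y":0,"z":0,"roll":0},
    {"x":0,"y":0,"z":0,"roll":0},
    {"x":0,"y":0,"z":0,"roll":0},
  ],
  gripper=4.6,
)

```text
clock: 10.5
tool_pos: [0.5025, -0.0691, 0.0588]
orientation: [-180.0, -0.0, -62.3]
force: [-0.5, -0.0, -0.9]
opening: 0.045
```

Run:
```python
from h import *
s,P=snap("wrist","w8");S,Q=snap("side","s8"); o=ctrl.get_obs()
print(o["tool_pos"],o["orientation"],o["force"],o["opening"])
X=proj(S,Q,[.503,-.069,.06])[0].astype(int)
a=cv2.resize(S["image"][X[1]-50:X[1]+50,X[0]-60:X[0]+60,::-1],(480,400),interpolation=cv2.INTER_CUBIC)
b=s["image"][200:440,160:480,::-1]; b=cv2.resize(b,(320,400)) 
cv2.imwrite("pics/c8.png",np.hstack([a,b]))
for z in (.085,.088,.055): print(z,proj(s,P,[*o["tool_pos"][:2],z]))
```

```text
[ 0.50243165 -0.06908411  0.05871915] [-1.79980223e+02 -5.32355769e-03 -6.23199242e+01] [-0.06903833  1.02073586 -0.44018034] 0.04568287995067155
0.085 [[320.73867399 332.21966565]]
0.088 [[320.81461403 336.25560188]]
0.055 [[320.11111981 298.95292627]]
```

View pics/c8.png

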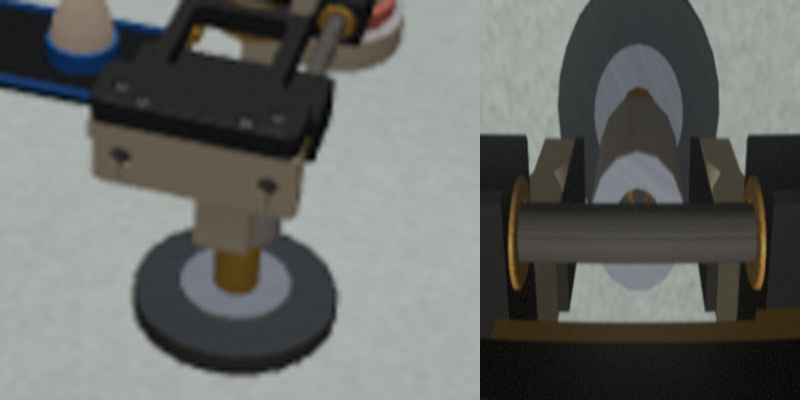

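Request:
jog_arm(
  commands=[
    {"x":0,"y":0,"z":0.4,"roll":0},
    {"x":0,"y":0,"z":0,"roll":0},
  ],
)

```text
clock: 10.8
tool_pos: [0.502, -0.0692, 0.0541]
orientation: [180.0, 0.0, -62.3]
force: [-0.6, 0.1, 0.6]
opening: 0.0459
```

Request:
jog_arm(
  commands=[
    {"x":0,"y":0,"z":0,"roll":0},
    {"x":0,"y":0,"z":0,"roll":0},
    {"x":0,"y":0,"z":0,"roll":0},
    {"x":0,"y":0,"z":-1,"roll":0},
    {"x":0,"y":0,"z":-3,"roll":0},
    {"x":0,"y":0,"z":-2.5,"roll":0},
    {"x":2,"y":-0.3,"z":-1,"roll":0},
    {"x":3.5,"y":-0.6,"z":0,"roll":0},
    {"x":3.5,"y":-0.6,"z":0,"roll":0},
    {"x":2,"y":-0.3,"z":0,"roll":0},
    {"x":0,"y":0,"z":0,"roll":0},
  ],
  gripper=2.5,
)

```text
clock: 11.9
tool_pos: [0.5706, -0.1601, 0.1298]
orientation: [-180.0, -0.0, -62.4]
force: [0.1, 0.7, -1.3]
opening: 0.0352
```

Run:
```python
from h import *
s,P=snap("wrist","w9"); o=ctrl.get_obs()
print(o["tool_pos"],o["orientation"],o["force"],o["opening"])
for t in ["tray_red","tray_green"]:
  for d in ctrl.regions_of("wrist",t)[:1]:
    c=cv2.minAreaRect(cv2.findNonZero(d["mask"].astype(np.uint8))); b=cv2.boxPoints(c); w=np.array([onz(s,P,u,0.01) for u in b]);print(t,d["confidence"],b.round(),w.round(3),w.mean(0).round(4))
```

```text
[ 0.56953856 -0.15910243  0.12964312] [ 1.79985570e+02  8.36885639e-03 -6.24327658e+01] [-0.31246873  0.85638751 -0.42558403] 0.03546139839028379
tray_green 0.94 [[477. 110.]
 [573.   4.]
 [686. 106.]
 [589. 212.]] [[ 0.515 -0.287  0.01 ]
 [ 0.493 -0.38   0.01 ]
 [ 0.375 -0.372  0.01 ]
 [ 0.398 -0.269  0.01 ]] [ 0.4451 -0.3271  0.01  ]
```

View pics/w9.png

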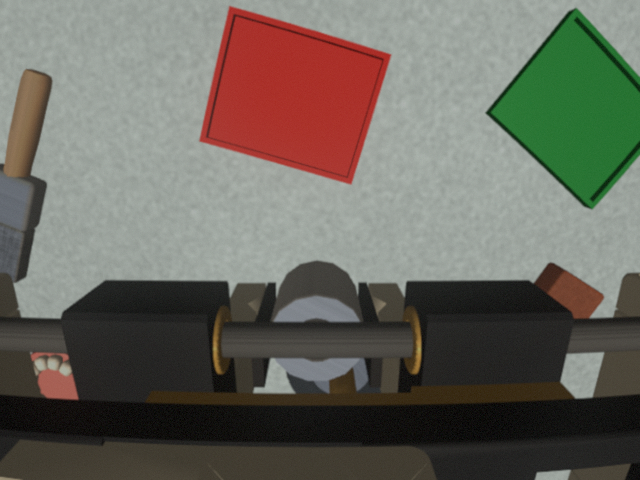

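Run:
```python
from h import *
s,P=snap("wrist"); o=ctrl.get_obs()
w=np.array([onz(s,P,u,.01) for u in [(231,8),(390,55),(351,183),(201,140)]]); c=w.mean(0); print(w.round(3),c)
Rm=R.from_euler('xyz',o["orientation"],degrees=True).as_matrix(); print(o["tool_pos"],Rm.T@(c-o["tool_pos"]))
```

```text
[[ 0.689 -0.265  0.01 ]
 [ 0.584 -0.287  0.01 ]
 [ 0.565 -0.2    0.01 ]
 [ 0.672 -0.179  0.01 ]] [ 0.62746327 -0.23277572  0.01      ]
[ 0.5688311  -0.15772152  0.12983356] [ 0.09373129 -0.01705272  0.11981067]
```

Request:
jog_arm(
  commands=[
    {"x":2.5,"y":-0.5,"z":0,"roll":0},
    {"x":3.5,"y":-0.6,"z":0,"roll":0},
    {"x":3.2,"y":-0.6,"z":1,"roll":0},
    {"x":0,"y":0,"z":3,"roll":0},
    {"x":0,"y":0,"z":3,"roll":0},
    {"x":0,"y":0,"z":2.5,"roll":0},
    {"x":0,"y":0,"z":1.2,"roll":0},
    {"x":0,"y":0,"z":0.5,"roll":0},
    {"x":0,"y":0,"z":0,"roll":0},
  ],
)

```text
clock: 13.0
tool_pos: [0.6273, -0.2314, 0.0179]
orientation: [180.0, -0.0, -62.3]
force: [0.5, 0.1, -0.6]
opening: 0.0355
```

Request:
jog_arm(
  commands=[
    {"x":0,"y":0,"z":0.2,"roll":0},
    {"x":0,"y":0,"z":0,"roll":0},
  ],
)

```text
clock: 13.2
tool_pos: [0.6278, -0.2317, 0.0168]
orientation: [-179.9, -0.1, -62.3]
force: [0.3, -0.5, -0.3]
opening: 0.0351
```

Request:
jog_arm(
  commands=[
    {"x":0,"y":0,"z":0.15,"roll":0},
    {"x":0,"y":0,"z":0.15,"roll":0},
    {"x":0,"y":0,"z":0,"roll":0},
  ],
)

```text
clock: 13.5
tool_pos: [0.627, -0.2318, 0.0126]
orientation: [-180.0, 0.0, -62.3]
force: [-0.6, 0.2, -0.3]
opening: 0.0355
```

Request:
jog_arm(
  commands=[
    {"x":0,"y":0,"z":0.1,"roll":0},
    {"x":0,"y":0,"z":0.1,"roll":0},
    {"x":0,"y":0,"z":0,"roll":0},
  ],
)

```text
clock: 13.8
tool_pos: [0.6272, -0.2319, 0.012]
orientation: [-180.0, -0.0, -62.3]
force: [-4.8, 2.1, 9.6]
opening: 0.0353
```

Contact at the floor. Release, rise, and look.

Request:
jog_arm(
  commands=[
    {"x":0,"y":0,"z":-0.05,"roll":0},
    {"x":0,"y":0,"z":0,"roll":0},
    {"x":0,"y":0,"z":0,"roll":0},
    {"x":0,"y":0,"z":0,"roll":0},
    {"x":0,"y":0,"z":-2,"roll":0},
    {"x":0,"y":0,"z":-4,"roll":0},
    {"x":0,"y":0,"z":-4,"roll":0},
  ],
  gripper=5.2,
)

```text
clock: 14.5
tool_pos: [0.6264, -0.2317, 0.1111]
orientation: [179.9, 0.1, -62.3]
force: [1.5, 0.4, -0.8]
opening: 0.0518
```

Run:
```python
from h import *
s,P=snap("wrist","w10");S,Q=snap("side","s10"); o=ctrl.get_obs()
print(o["tool_pos"],o["force"],o["opening"])
cv2.imwrite("pics/c10.png",np.hstack([s["image"][:,:,::-1][100:480,160:480],S["image"][:,:,::-1][100:480,160:560]]))
```

```text
[ 0.63080483 -0.23266502  0.11749504] [ 0.71181738 -0.1172855   0.41617337] 0.051783311521710715
```

View pics/c10.png

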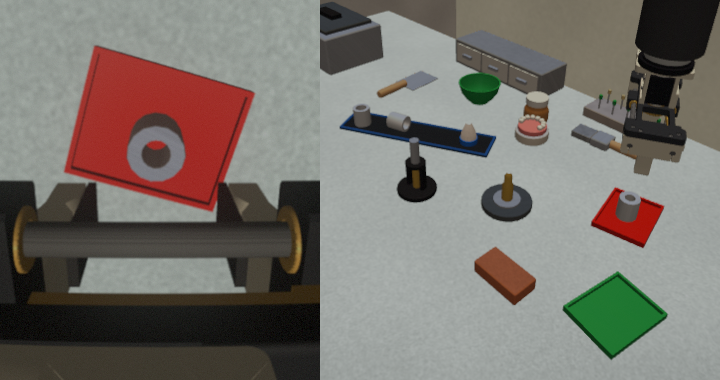

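Request:
jog_arm(
  commands=[
    {"x":-2.5,"y":-0.4,"z":-3,"roll":0},
    {"x":-4,"y":-0.7,"z":-2.5,"roll":0},
    {"x":-4.5,"y":-0.8,"z":-2,"roll":0},
    {"x":-4.5,"y":-0.8,"z":0,"roll":0},
    {"x":-4.5,"y":-0.8,"z":0,"roll":0},
    {"x":-4.5,"y":-0.8,"z":0,"roll":0},
    {"x":-4.5,"y":-0.8,"z":0,"roll":0},
    {"x":-4.5,"y":-0.8,"z":0,"roll":0},
    {"x":-4.5,"y":-0.8,"z":0,"roll":0},
    {"x":-4.5,"y":-0.8,"z":0,"roll":0},
    {"x":-4.5,"y":-0.8,"z":0,"roll":0},
    {"x":-4.5,"y":-0.8,"z":0,"roll":0},
  ],
  gripper=6,
)

```text
clock: 15.8
tool_pos: [0.4677, 0.2683, 0.1862]
orientation: [-180.0, 0.0, -62.3]
force: [1.2, 0.4, -0.3]
opening: 0.06
```

Request:
jog_arm(
  commands=[
    {"x":-4.5,"y":-0.8,"z":0,"roll":0},
    {"x":-4,"y":-0.7,"z":0,"roll":0},
    {"x":-2.5,"y":-0.4,"z":0,"roll":0},
    {"x":0,"y":0,"z":0,"roll":0},
    {"x":0,"y":0,"z":0,"roll":0},
  ],
)

```text
clock: 16.3
tool_pos: [0.4338, 0.3731, 0.1856]
orientation: [180.0, -0.0, -62.3]
force: [-0.7, -0.1, -0.4]
opening: 0.06
```

```bash
cat > look.py <<'E'
from h import *
import sys
s,P=snap("wrist",sys.argv[1]); o=ctrl.get_obs(); g=cv2.cvtColor(s["image"],cv2.COLOR_RGB2GRAY)
print(o["clock"],o["tool_pos"],o["orientation"],o["force"].round(1),o["opening"])
Rm=R.from_euler('xyz',o["orientation"],degrees=True).as_matrix()
for d in ctrl.regions_of("wrist","sleeve_1")[:4]:
    m=d["mask"]; ys,xs=np.where(m); print(d["confidence"],px(d),xs.min(),xs.max(),ys.min(),ys.max())
    t=((g>90)&m).astype(np.uint8)
    if t.sum()<50: continue
    c,r,e=fitdisc(s,P,t,.043); k=Rm.T@(np.array([*c,.043])-o["tool_pos"]); print("  disc@.043",c.round(4),r.round(4),e,"tool",k.round(4))
E
python3 look.py w11
```

```text
16.35 [0.43409882 0.37252521 0.18570689] [ 1.79965707e+02 -1.89084359e-02 -6.23064909e+01] [ 0.7 -0.2  0.8] 0.06001883395708851
0.82 [302.016 162.576] 284 331 126 173
  disc@.043 [0.4684 0.3258] 0.017 (0.4683627486228943, 0.32578855752944946, 0.0175732783973217) tool [ 0.0573 -0.0087  0.1427]
0.69 [296.768  35.616] 272 324 3 69
  disc@.043 [0.5125 0.2567] 0.019 (0.5115680694580078, 0.25790250301361084, 0.023350778967142105) tool [ 0.1389 -0.0157  0.1427]
```

View pics/w11.png

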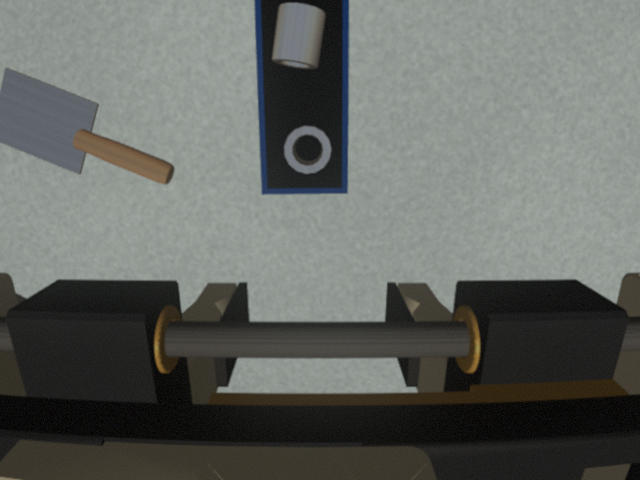

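Request:
jog_arm(
  commands=[
    {"x":2.5,"y":-0.4,"z":2,"roll":0},
    {"x":3.2,"y":-0.4,"z":3,"roll":0},
    {"x":0,"y":0,"z":4,"roll":0},
    {"x":0,"y":0,"z":4,"roll":0},
    {"x":0,"y":0,"z":3,"roll":0},
    {"x":0,"y":0,"z":1,"roll":0},
    {"x":0,"y":0,"z":0.5,"roll":0},
    {"x":0,"y":0,"z":0,"roll":0},
    {"x":0,"y":0,"z":0,"roll":0},
  ],
)

```text
clock: 17.3
tool_pos: [0.4686, 0.3268, 0.0126]
orientation: [-179.9, 0.1, -62.3]
force: [-0.6, 0.5, 0.2]
opening: 0.0598
```

Run:
```python
from h import *
s,P=snap("wrist","w12"); o=ctrl.get_obs()
print(o["tool_pos"],o["force"]); print(proj(s,P,[*o["tool_pos"][:2],.043]))
```

```text
[0.46857288 0.32693194 0.01266505] [-1.04639304  0.53258321 -0.55459374]
[[320.62127332 338.04788276]]
```

View pics/w12.png

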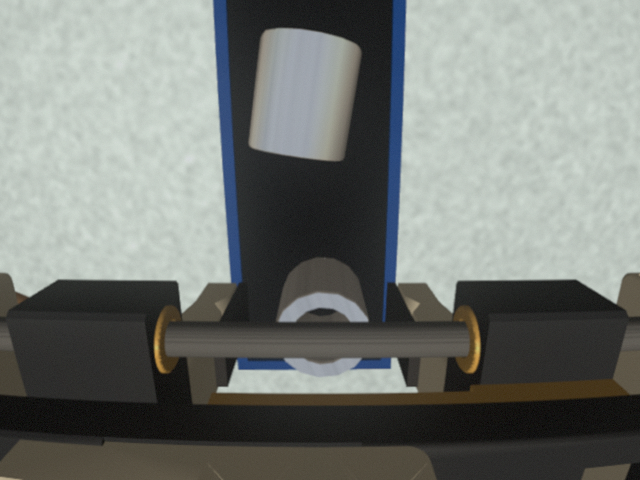

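Request:
jog_arm(
  commands=[
    {"x":0.1,"y":0,"z":0.25,"roll":0},
    {"x":0,"y":0,"z":0,"roll":0},
  ],
)

```text
clock: 17.55
tool_pos: [0.4684, 0.3253, 0.0091]
orientation: [-179.9, 0.0, -62.3]
force: [-0.2, 0.3, 0.0]
opening: 0.06
```

Request:
jog_arm(
  commands=[
    {"x":0,"y":0,"z":0,"roll":0},
    {"x":0,"y":0,"z":0,"roll":0},
    {"x":0,"y":0,"z":0,"roll":0},
    {"x":0,"y":0,"z":0,"roll":0},
    {"x":0,"y":0,"z":-2,"roll":0},
    {"x":0,"y":0,"z":-4,"roll":0},
    {"x":0,"y":0,"z":-4,"roll":0},
    {"x":0,"y":0,"z":-4,"roll":0},
    {"x":2,"y":1,"z":-1,"roll":0},
    {"x":3.5,"y":1.8,"z":0,"roll":0},
    {"x":4,"y":2,"z":0,"roll":0},
    {"x":4,"y":2,"z":0,"roll":0},
  ],
  gripper=2.5,
)

```text
clock: 18.75
tool_pos: [0.47, 0.1722, 0.1582]
orientation: [180.0, 0.0, -62.3]
force: [1.3, -0.3, -1.9]
opening: 0.0358
```

Request:
jog_arm(
  commands=[
    {"x":4,"y":2,"z":0,"roll":0},
    {"x":4,"y":2,"z":0,"roll":0},
    {"x":4,"y":2,"z":0,"roll":0},
    {"x":3,"y":1.5,"z":0,"roll":0},
    {"x":2,"y":1,"z":0,"roll":0},
    {"x":0,"y":0,"z":0,"roll":0},
    {"x":0,"y":0,"z":0,"roll":0},
  ],
)

```text
clock: 19.45
tool_pos: [0.474, -0.0167, 0.1582]
orientation: [180.0, 0.0, -62.4]
force: [-0.4, -0.3, -1.3]
opening: 0.0356
```

Run:
```python
from h import *
s,P=snap("wrist","w13"); o=ctrl.get_obs()
print(o["tool_pos"],o["orientation"],o["opening"])
k=R.from_euler('xyz',o["orientation"],degrees=True).as_matrix().T@(np.array([.5026,-.0689,.071])-o["tool_pos"]); print(k)
print(proj(s,P,[.5026,-.0689,.071]),proj(s,P,o["tool_pos"]+[0,0,.033]))
```

```text
[ 0.47419415 -0.01609139  0.15830089] [ 1.79987388e+02  1.15207637e-02 -6.23671058e+01] 0.03535078896102144
[ 0.05997744 -0.00069214  0.08728868]
[[317.09072669 151.79626596]] [[319.53182442 342.62513592]]
```

View pics/w13.png

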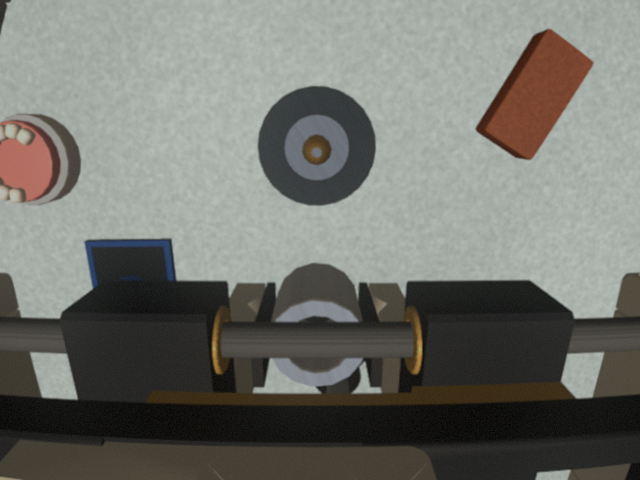

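Request:
jog_arm(
  commands=[
    {"x":2.0,"y":0,"z":0,"roll":0},
    {"x":2.5,"y":0,"z":0,"roll":0},
    {"x":1.55,"y":0,"z":1,"roll":0},
    {"x":0,"y":0,"z":3,"roll":0},
    {"x":0,"y":0,"z":2.5,"roll":0},
    {"x":0,"y":0,"z":1,"roll":0},
    {"x":0,"y":0,"z":0.8,"roll":0},
    {"x":0,"y":0,"z":0.7,"roll":0},
    {"x":0,"y":0,"z":0.6,"roll":0},
    {"x":0,"y":0,"z":0,"roll":0},
  ],
)

```text
clock: 20.5
tool_pos: [0.5025, -0.0694, 0.0624]
orientation: [180.0, 0.0, -62.3]
force: [-0.5, 0.6, -0.7]
opening: 0.0357
```

Request:
jog_arm(
  commands=[
    {"x":0,"y":0,"z":0.5,"roll":0},
    {"x":0,"y":0,"z":0.4,"roll":0},
    {"x":0,"y":0,"z":0.3,"roll":0},
    {"x":0,"y":0,"z":0,"roll":0},
  ],
)

```text
clock: 20.9
tool_pos: [0.5023, -0.0697, 0.0502]
orientation: [180.0, 0.0, -62.3]
force: [-0.1, -0.1, -0.5]
opening: 0.0353
```

Request:
jog_arm(
  commands=[
    {"x":0,"y":0,"z":0.3,"roll":0},
    {"x":0,"y":0,"z":0.2,"roll":0},
    {"x":0,"y":0,"z":0,"roll":0},
  ],
)

```text
clock: 21.2
tool_pos: [0.5024, -0.0696, 0.0453]
orientation: [180.0, 0.0, -62.3]
force: [0.2, -0.4, -1.1]
opening: 0.0354
```

Request:
jog_arm(
  commands=[
    {"x":0,"y":0,"z":0.4,"roll":0},
    {"x":0,"y":0,"z":0.4,"roll":0},
    {"x":0,"y":0,"z":0.4,"roll":0},
    {"x":0,"y":0,"z":0.4,"roll":0},
    {"x":0,"y":0,"z":0,"roll":0},
  ],
)

```text
clock: 21.7
tool_pos: [0.5021, -0.0697, 0.0288]
orientation: [179.9, 0.0, -62.3]
force: [-0.2, -0.2, -1.1]
opening: 0.0359
```

Request:
jog_arm(
  commands=[
    {"x":0,"y":0,"z":0.2,"roll":0},
    {"x":0,"y":0,"z":0,"roll":0},
  ],
)

```text
clock: 21.9
tool_pos: [0.5025, -0.0696, 0.0274]
orientation: [180.0, 0.0, -62.3]
force: [-0.6, 0.3, -1.3]
opening: 0.0352
```

Request:
jog_arm(
  commands=[
    {"x":0,"y":0,"z":0,"roll":0},
    {"x":0,"y":0,"z":0,"roll":0},
    {"x":0,"y":0,"z":0,"roll":0},
  ],
  gripper=4.6,
)

```text
clock: 22.2
tool_pos: [0.5027, -0.0695, 0.0278]
orientation: [-180.0, -0.0, -62.3]
force: [0.4, 0.4, -0.2]
opening: 0.0455
```

Run:
```python
from h import *
s,P=snap("wrist","w14");S,Q=snap("side","s14"); o=ctrl.get_obs()
print(o["tool_pos"],o["force"],o["opening"])
X=proj(S,Q,[.503,-.069,.04])[0].astype(int)
a=cv2.resize(S["image"][X[1]-50:X[1]+50,X[0]-60:X[0]+60,::-1],(480,400),interpolation=cv2.INTER_CUBIC)
b=cv2.resize(s["image"][200:440,160:480,::-1],(320,400)) 
cv2.imwrite("pics/c14.png",np.hstack([a,b]))
```

```text
[ 0.50265898 -0.06956227  0.02768879] [ 0.80482818 -0.11726582 -0.56394757] 0.04580368622676946
```

View pics/c14.png

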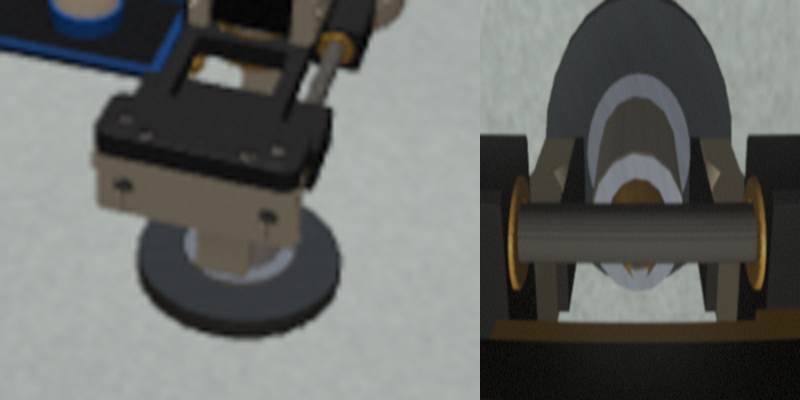

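Request:
jog_arm(
  commands=[
    {"x":0,"y":0,"z":0.4,"roll":0},
    {"x":0,"y":0,"z":0,"roll":0},
  ],
)

```text
clock: 22.5
tool_pos: [0.5022, -0.0696, 0.0231]
orientation: [180.0, 0.0, -62.3]
force: [-0.7, -0.8, 0.1]
opening: 0.0457
```

Request:
jog_arm(
  commands=[
    {"x":0,"y":0,"z":0,"roll":0},
    {"x":0,"y":0,"z":0,"roll":0},
    {"x":0,"y":0,"z":0,"roll":0},
    {"x":0,"y":0,"z":-1.5,"roll":0},
    {"x":0,"y":0,"z":-3,"roll":0},
    {"x":0,"y":0,"z":-4,"roll":0},
    {"x":0,"y":0,"z":-2.5,"roll":0},
    {"x":2.5,"y":3,"z":0,"roll":0},
    {"x":3,"y":4,"z":0,"roll":0},
    {"x":3,"y":4,"z":0,"roll":0},
    {"x":3,"y":4,"z":0,"roll":0},
    {"x":0,"y":0,"z":0,"roll":0},
  ],
  gripper=2.5,
)

```text
clock: 23.7
tool_pos: [0.42, -0.2447, 0.1334]
orientation: [179.9, 0.0, -62.6]
force: [-0.9, 0.2, 0.2]
opening: 0.0355
```

Run:
```python
from h import *
s,P=snap("wrist","w15"); o=ctrl.get_obs()
print(o["tool_pos"],o["orientation"],o["force"],o["opening"])
for t in ["tray_green"]:
  for d in ctrl.regions_of("wrist",t)[:1]:
    c=cv2.minAreaRect(cv2.findNonZero(d["mask"].astype(np.uint8))); b=cv2.boxPoints(c); w=np.array([onz(s,P,u,0.01) for u in b]);print(t,d["confidence"],b.round(),w.round(3),w.mean(0).round(4))
```

```text
[ 0.42136942 -0.24328135  0.13348659] [ 1.79985288e+02  1.50760011e-02 -6.26129663e+01] [-0.45515437  0.54948046 -0.16670575] 0.035427401608322875
tray_green 0.59 [[233. 116.]
 [319.   7.]
 [448. 108.]
 [362. 217.]] [[ 0.51  -0.29   0.01 ]
 [ 0.49  -0.379  0.01 ]
 [ 0.381 -0.364  0.01 ]
 [ 0.396 -0.268  0.01 ]] [ 0.4443 -0.3254  0.01  ]
```

View pics/w15.png

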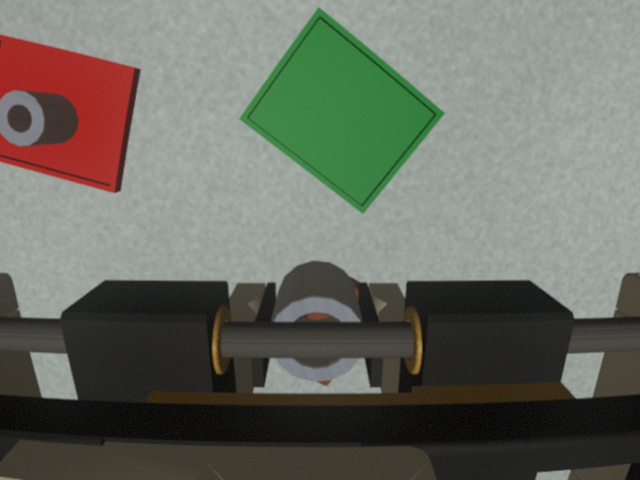

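Request:
jog_arm(
  commands=[
    {"x":2.5,"y":-0.2,"z":0,"roll":0},
    {"x":3.6,"y":0,"z":0,"roll":0},
    {"x":3.6,"y":0,"z":1,"roll":0},
    {"x":0,"y":0,"z":3.5,"roll":0},
    {"x":0,"y":0,"z":3.5,"roll":0},
    {"x":0,"y":0,"z":2.2,"roll":0},
    {"x":0,"y":0,"z":1,"roll":0},
    {"x":0,"y":0,"z":0.6,"roll":0},
    {"x":0,"y":0,"z":0.1,"roll":0},
    {"x":0,"y":0,"z":0,"roll":0},
  ],
)

```text
clock: 24.8
tool_pos: [0.4709, -0.326, 0.0155]
orientation: [-179.9, -0.1, -62.3]
force: [0.4, -0.5, -1.0]
opening: 0.0355
```

Request:
jog_arm(
  commands=[
    {"x":0,"y":0,"z":0.15,"roll":0},
    {"x":0,"y":0,"z":0,"roll":0},
  ],
)

```text
clock: 25.0
tool_pos: [0.4704, -0.3262, 0.0138]
orientation: [-179.9, -0.1, -62.3]
force: [-0.2, -0.0, -0.1]
opening: 0.0355
```

Request:
jog_arm(
  commands=[
    {"x":0,"y":0,"z":0.1,"roll":0},
    {"x":0,"y":0,"z":0.05,"roll":0},
    {"x":0,"y":0,"z":0,"roll":0},
  ],
)

```text
clock: 25.3
tool_pos: [0.4703, -0.3262, 0.0124]
orientation: [-180.0, -0.0, -62.3]
force: [-1.5, 1.4, 6.5]
opening: 0.0353
```

Request:
jog_arm(
  commands=[
    {"x":0,"y":0,"z":0,"roll":0},
    {"x":0,"y":0,"z":0,"roll":0},
    {"x":0,"y":0,"z":0,"roll":0},
    {"x":0,"y":0,"z":-2,"roll":0},
    {"x":0,"y":0,"z":-4,"roll":0},
    {"x":0,"y":0,"z":-4,"roll":0},
  ],
  gripper=4.8,
)

```text
clock: 25.9
tool_pos: [0.4692, -0.3259, 0.1119]
orientation: [179.9, 0.1, -62.3]
force: [1.1, -0.3, 0.5]
opening: 0.048
```

Run:
```python
from h import *
s,P=snap("wrist","w16");S,Q=snap("side","s16"); o=ctrl.get_obs()
print(o["tool_pos"],o["force"],o["opening"])
cv2.imwrite("pics/c16.png",np.hstack([s["image"][:,:,::-1][100:480,160:480],S["image"][:,:,::-1][100:480,160:560]]))
```

```text
[ 0.47320209 -0.32756146  0.1171875 ] [ 0.12327711 -0.43271994  0.36297048] 0.04818127036491558
```

View pics/c16.png

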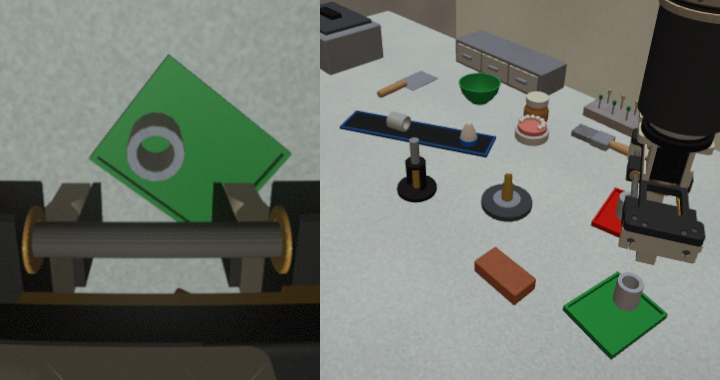

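Request:
jog_arm(
  commands=[
    {"x":-2.5,"y":-1.3,"z":-3,"roll":0},
    {"x":-3.5,"y":-1.9,"z":-2.5,"roll":0},
    {"x":-4.1,"y":-2.2,"z":-1.5,"roll":0},
    {"x":-4.1,"y":-2.2,"z":0,"roll":0},
    {"x":-4.1,"y":-2.2,"z":0,"roll":0},
    {"x":-4.1,"y":-2.2,"z":0,"roll":0},
    {"x":-4.1,"y":-2.2,"z":0,"roll":0},
    {"x":-4.1,"y":-2.2,"z":0,"roll":0},
    {"x":-4.1,"y":-2.2,"z":0,"roll":0},
    {"x":-4.1,"y":-2.2,"z":0,"roll":0},
    {"x":-4.1,"y":-2.2,"z":0,"roll":0},
    {"x":-4.1,"y":-2.2,"z":0,"roll":0},
  ],
  gripper=1,
)

```text
clock: 27.2
tool_pos: [0.4744, 0.2092, 0.1816]
orientation: [-180.0, 0.0, -62.3]
force: [2.1, 0.4, 0.3]
opening: 0.0102
```

Request:
jog_arm(
  commands=[
    {"x":-4.1,"y":-2.2,"z":0,"roll":0},
    {"x":-3.5,"y":-1.9,"z":0,"roll":0},
    {"x":-2,"y":-1.1,"z":0,"roll":0},
    {"x":0,"y":0,"z":0,"roll":0},
    {"x":0,"y":0,"z":0,"roll":0},
  ],
)

```text
clock: 27.7
tool_pos: [0.4759, 0.3162, 0.1809]
orientation: [179.9, -0.0, -62.3]
force: [-0.5, -0.8, 0.4]
opening: 0.0101
```

```bash
python3 look.py w17
python3 - <<'E'
import cv2
i=cv2.imread("pics/w17.png"); cv2.imwrite("pics/c17.png",cv2.resize(i[40:280,220:420],(500,600),interpolation=cv2.INTER_CUBIC))
E
```

```text
27.75 [0.47603535 0.31557476 0.18117528] [ 1.79945767e+02 -1.52352239e-02 -6.23417876e+01] [-0.3 -0.8 -0.1] 0.010283320789394765
0.59 [311.104 132.48 ] 287 339 102 160
  disc@.043 [0.5136 0.2551] 0.0197 (0.5137410163879395, 0.25486934185028076, 0.02390344813466072) tool [ 0.071  -0.0053  0.1382]
```

View pics/w17.png

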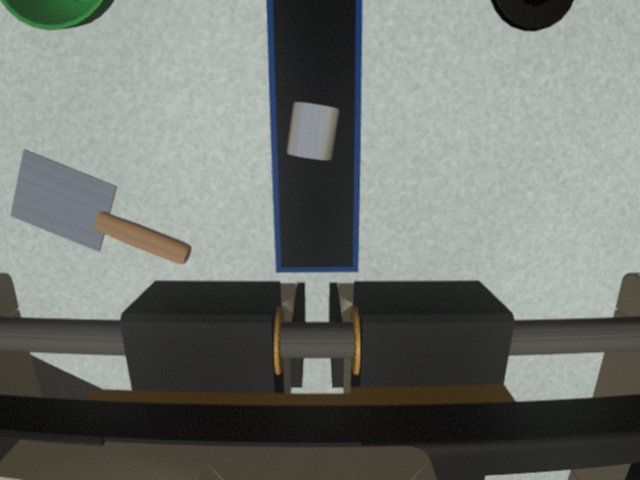

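View pics/c17.png

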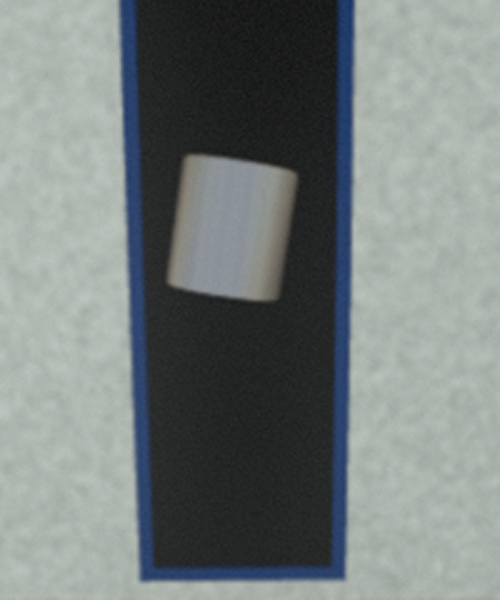

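Run:
```python
from h import *
s,P=snap("wrist"); o=ctrl.get_obs(); Rm=R.from_euler('xyz',o["orientation"],degrees=True).as_matrix()
t=np.array([Rm.T@(onz(s,P,u,.021)-o["tool_pos"]) for u in [(287.2,154.4),(331.2,160.4),(293.2,101.6),(339.2,109.2)]]); print(t.round(4))
n=t[:2].mean(0);f=t[2:].mean(0);print(n,f,np.arctan2(f[1]-n[1],f[0]-n[0]),np.linalg.norm((f-n)[:2]),np.linalg.norm((t[0]-t[1])[:2]))
top=np.array([Rm.T@(onz(s,P,u,.039)-o["tool_pos"]) for u in [(308,157.5),(315,103.5)]]);print(top, "ends mid at top line")
S,Q=snap("top"); d=ctrl.regions_of("top","sleeve_1"); 
w=o["tool_pos"]+Rm@((n+f)/2); print(w,proj(S,Q,w),[(px(x),x["confidence"]) for x in d])
```

```text
[[ 0.0532 -0.0248  0.1606]
 [ 0.0485  0.0102  0.1606]
 [ 0.0935 -0.0195  0.1606]
 [ 0.0879  0.0161  0.1606]]
[ 0.05088025 -0.0072655   0.16060315] [ 0.09071192 -0.0017075   0.16060588] 0.13864205283222605 0.04021756955785092 0.035289596179435424
[[ 0.05206862 -0.00786588  0.14260309]
 [ 0.0910544  -0.00260288  0.14260573]] ends mid at top line
[0.5130792  0.25457058 0.021     ] [[233.05374114 254.79609625]] [(array([304.32 , 158.976]), 0.62), (array([234.432, 259.488]), 0.56), (array([466.624, 278.496]), 0.53), (array([423.616, 212.784]), 0.45)]
```

Request:
jog_arm(
  commands=[
    {"x":0,"y":0,"z":0,"roll":0.139},
    {"x":2.6,"y":-1.4,"z":0,"roll":0},
    {"x":0,"y":0,"z":3,"roll":0},
    {"x":0,"y":0,"z":4,"roll":0},
    {"x":0,"y":0,"z":4,"roll":0},
    {"x":0,"y":0,"z":3,"roll":0},
    {"x":0,"y":0,"z":0.8,"roll":0},
    {"x":0,"y":0,"z":0,"roll":0},
    {"x":0,"y":0,"z":0,"roll":0},
  ],
)

```text
clock: 28.85
tool_pos: [0.4992, 0.2972, 0.0351]
orientation: [-179.9, 0.0, -70.3]
force: [0.6, 0.9, 0.4]
opening: 0.0097
```

```bash
python3 look.py w18
```

```text
28.9 [0.49928559 0.29748069 0.03546178] [-1.79844406e+02  6.75703687e-02 -7.02801545e+01] [-0.4  0.   0.7] 0.009960381122202617
0.71 [322.688 195.696] 280 365 148 250
  disc@.043 [0.5144 0.2533] 0.0196 (0.5144742131233215, 0.25263315439224243, 0.023086367174983025) tool [ 0.0467  0.0006 -0.0076]
```

View pics/w18.png

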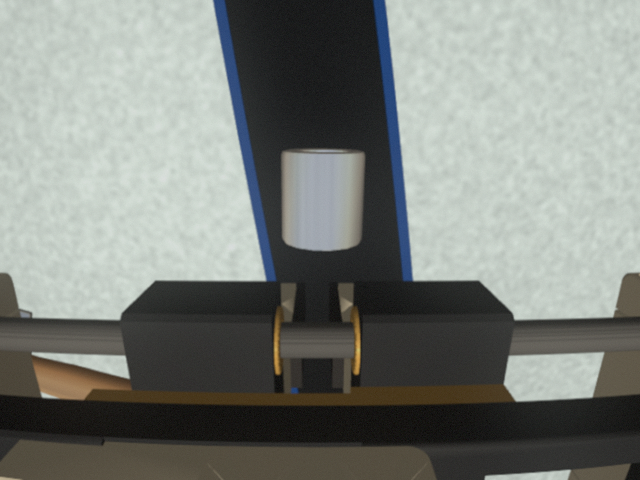

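Request:
jog_arm(
  commands=[
    {"x":0.5,"y":0,"z":0.3,"roll":0},
    {"x":0.5,"y":0,"z":0,"roll":0},
    {"x":0.4,"y":0,"z":0,"roll":0},
    {"x":0.3,"y":0,"z":0,"roll":0},
    {"x":0.3,"y":0,"z":0,"roll":0},
    {"x":0,"y":0,"z":0,"roll":0},
  ],
)

```text
clock: 29.55
tool_pos: [0.5052, 0.2775, 0.0307]
orientation: [-180.0, -0.0, -70.3]
force: [0.6, 0.3, -0.1]
opening: 0.0103
```

```bash
python3 look.py w19
```

```text
29.6 [0.50511584 0.27760801 0.0306021 ] [-1.79995980e+02 -1.31522271e-03 -7.03054124e+01] [0.4 0.5 0.1] 0.010118211651789454
0.63 [317.632 228.816] 273 358 179 285
  disc@.043 [0.5179 0.2456] 0.0199 (0.5181999206542969, 0.245130255818367, 0.023219391703605652) tool [ 0.0344 -0.0013 -0.0124]
```

View pics/w19.png

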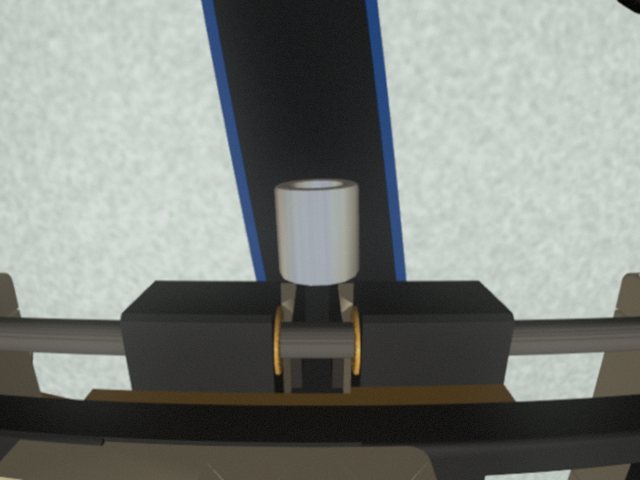

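Run:
```python
from h import *
S,Q=snap("side"); X=proj(S,Q,[.515,.25,.04])[0].astype(int)
cv2.imwrite("pics/c19.png",cv2.resize(S["image"][X[1]-40:X[1]+40,X[0]-50:X[0]+70,::-1],None,fx=6,fy=6,interpolation=cv2.INTER_CUBIC))
```

```text
(no output)
```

View pics/c19.png

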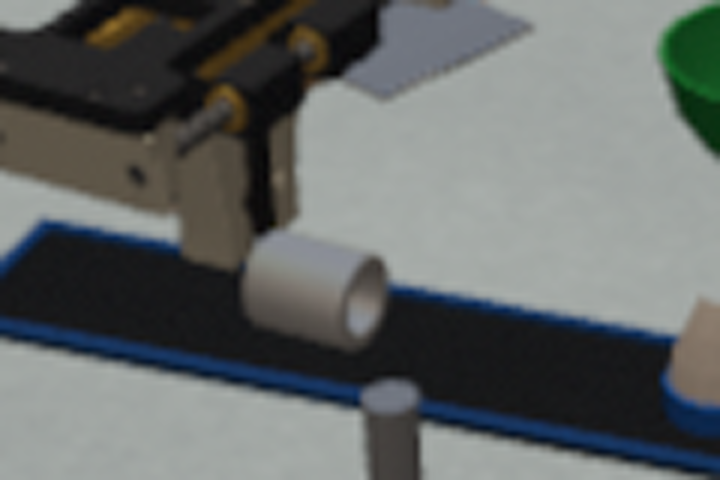

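Request:
jog_arm(
  commands=[
    {"x":0.3,"y":0,"z":-0.1,"roll":0},
    {"x":0.3,"y":0,"z":-0.1,"roll":0},
    {"x":0.3,"y":0,"z":-0.1,"roll":0},
  ],
)

```text
clock: 30.0
tool_pos: [0.5081, 0.2692, 0.0337]
orientation: [-180.0, -0.0, -70.3]
force: [-0.3, 0.6, -0.2]
opening: 0.0098
```

```bash
cat > sd.py <<'E'
from h import *
import sys
S,Q=snap("side"); s,P=snap("wrist"); o=ctrl.get_obs(); print(o["clock"],o["tool_pos"],o["force"].round(1))
X=proj(S,Q,[.515,.25,.04])[0].astype(int)
a=cv2.resize(S["image"][X[1]-40:X[1]+40,X[0]-40:X[0]+60,::-1],(500,400),interpolation=cv2.INTER_CUBIC)
b=cv2.resize(s["image"][100:420,200:440,::-1],(300,400))
cv2.imwrite(f"pics/{sys.argv[1]}.png",np.hstack([a,b]))
E
python3 sd.py d20
```

```text
30.1 [0.50818495 0.26900045 0.03373986] [-0.2 -1.  -0.3]
```

View pics/d20.png

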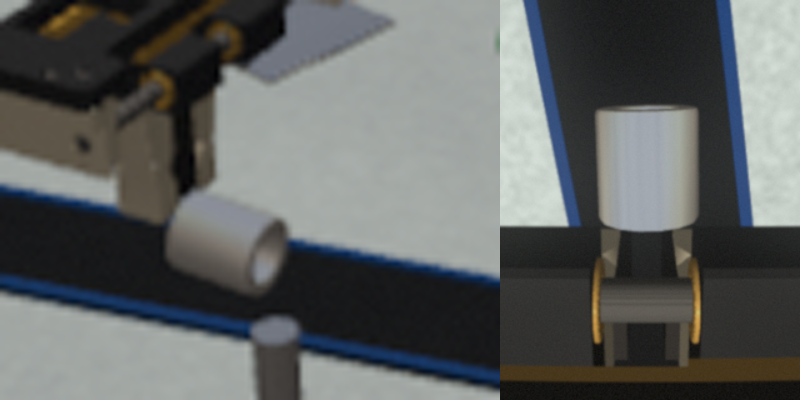

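Request:
jog_arm(
  commands=[
    {"x":0.3,"y":0,"z":-0.12,"roll":0},
    {"x":0.3,"y":0,"z":-0.12,"roll":0},
    {"x":0.3,"y":0,"z":-0.12,"roll":0},
  ],
)

```text
clock: 30.4
tool_pos: [0.5112, 0.2607, 0.0374]
orientation: [-180.0, 0.0, -70.3]
force: [-0.2, 0.7, 1.2]
opening: 0.01
```

```bash
python3 sd.py d21
```

```text
30.5 [0.51127341 0.26056041 0.0374196 ] [-0.1  0.9 -0.5]
```

View pics/d21.png

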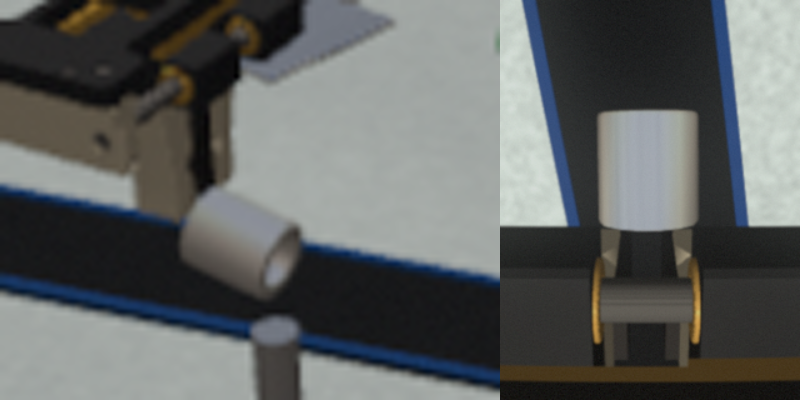

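Tilting further (~25°). Continue.

Request:
jog_arm(
  commands=[
    {"x":0.3,"y":0,"z":-0.05,"roll":0},
    {"x":0.3,"y":0,"z":-0.05,"roll":0},
    {"x":0.3,"y":0,"z":-0.05,"roll":0},
  ],
)

```text
clock: 30.8
tool_pos: [0.5142, 0.2523, 0.0388]
orientation: [-180.0, 0.0, -70.3]
force: [0.4, 1.0, 1.4]
opening: 0.01
```

```bash
python3 sd.py d22
```

```text
30.9 [0.51417296 0.25199011 0.03873274] [0.6 0.7 0.1]
```

View pics/d22.png

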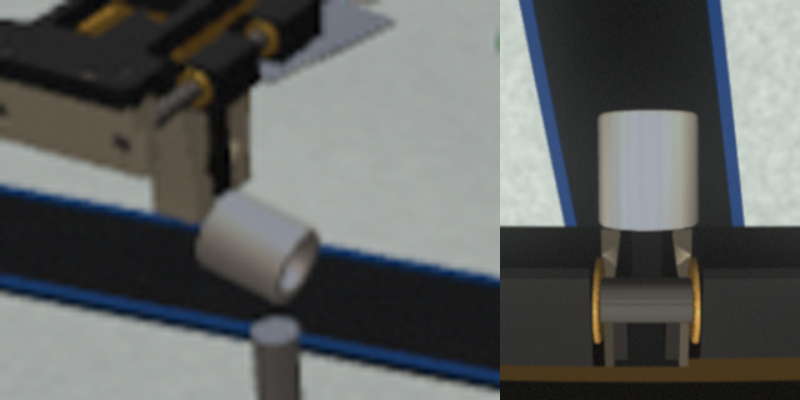

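Request:
jog_arm(
  commands=[
    {"x":0.3,"y":0,"z":-0.15,"roll":0},
    {"x":0.3,"y":0,"z":-0.15,"roll":0},
    {"x":0.3,"y":0,"z":-0.15,"roll":0},
  ],
)

```text
clock: 31.2
tool_pos: [0.5176, 0.2443, 0.0438]
orientation: [-179.9, 0.0, -70.3]
force: [-1.8, 2.7, 4.5]
opening: 0.0097
```

```bash
python3 sd.py d23
```

```text
31.3 [0.5176941  0.2440544  0.04387479] [-1.   2.5  4.6]
```

View pics/d23.png

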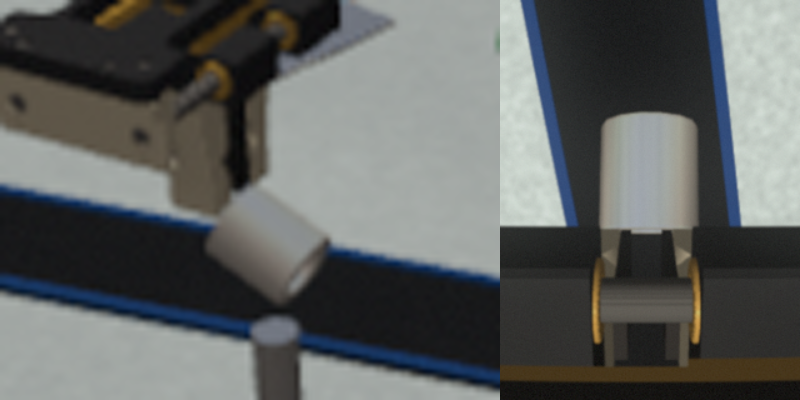

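Request:
jog_arm(
  commands=[
    {"x":0.25,"y":0,"z":-0.2,"roll":0},
    {"x":0.25,"y":0,"z":-0.1,"roll":0},
    {"x":0,"y":0,"z":0,"roll":0},
  ],
)

```text
clock: 31.6
tool_pos: [0.5191, 0.239, 0.0465]
orientation: [-180.0, 0.0, -70.3]
force: [-0.7, 1.4, 4.6]
opening: 0.0099
```

```bash
python3 sd.py d24
```

```text
31.7 [0.51900857 0.23922875 0.04633526] [-0.4  2.2  4.8]
```

View pics/d24.png

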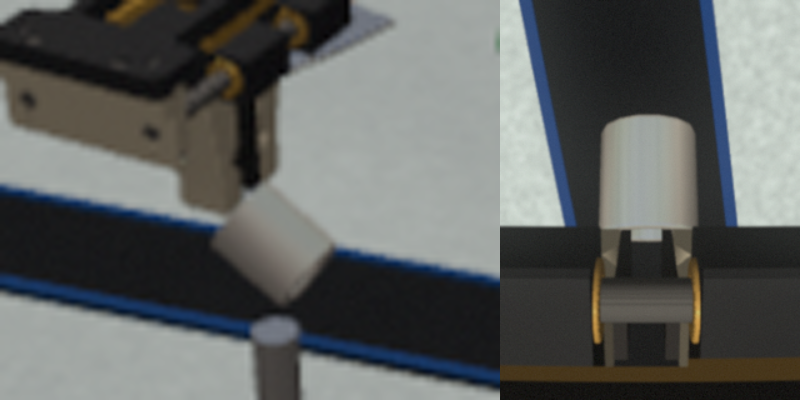

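Request:
jog_arm(
  commands=[
    {"x":0.3,"y":0,"z":-0.15,"roll":0},
    {"x":0.3,"y":0,"z":-0.1,"roll":0},
    {"x":0,"y":0,"z":0,"roll":0},
  ],
)

```text
clock: 32.0
tool_pos: [0.5209, 0.233, 0.0487]
orientation: [180.0, -0.0, -70.3]
force: [0.4, 1.1, 4.0]
opening: 0.0101
```

```bash
python3 sd.py d25
```

```text
32.1 [0.52083376 0.23331527 0.048672  ] [0.4 0.9 3.7]
```

View pics/d25.png

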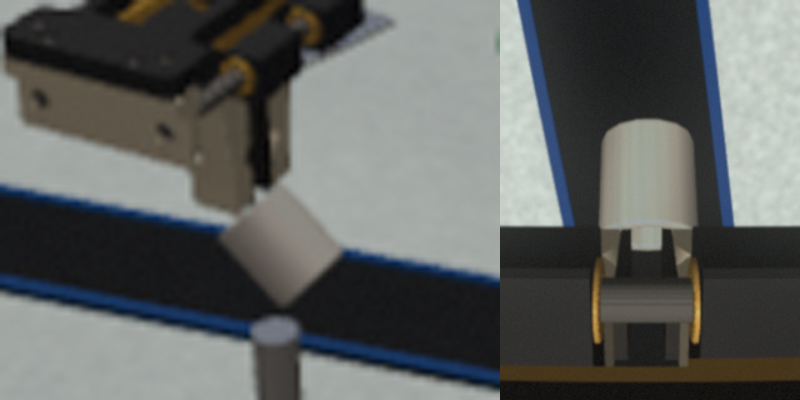

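Request:
jog_arm(
  commands=[
    {"x":0.4,"y":0,"z":-0.15,"roll":0},
    {"x":0.4,"y":0,"z":-0.1,"roll":0},
    {"x":0.2,"y":0,"z":0,"roll":0},
  ],
)

```text
clock: 32.4
tool_pos: [0.5239, 0.2233, 0.0509]
orientation: [179.9, -0.0, -70.3]
force: [0.5, 0.9, 1.9]
opening: 0.01
```

```bash
python3 sd.py d26
```

```text
32.5 [0.52400695 0.22345962 0.05086991] [ 0.1 -0.1  0.5]
```

View pics/d26.png

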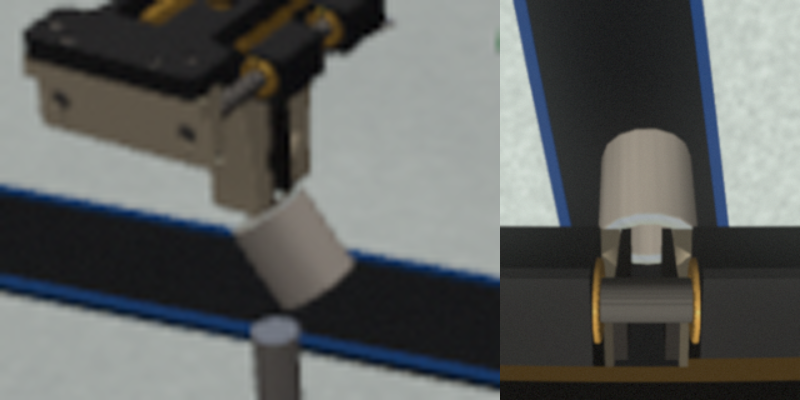

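Request:
jog_arm(
  commands=[
    {"x":0.2,"y":0,"z":-0.1,"roll":0},
    {"x":0.2,"y":0,"z":0,"roll":0},
  ],
)

```text
clock: 32.7
tool_pos: [0.5254, 0.2201, 0.052]
orientation: [180.0, -0.0, -70.3]
force: [0.1, 0.4, 0.2]
opening: 0.0102
```

```bash
python3 sd.py d27
```

```text
32.8 [0.52538427 0.22004438 0.05199027] [ 0.3 -1.   0.3]
```

View pics/d27.png

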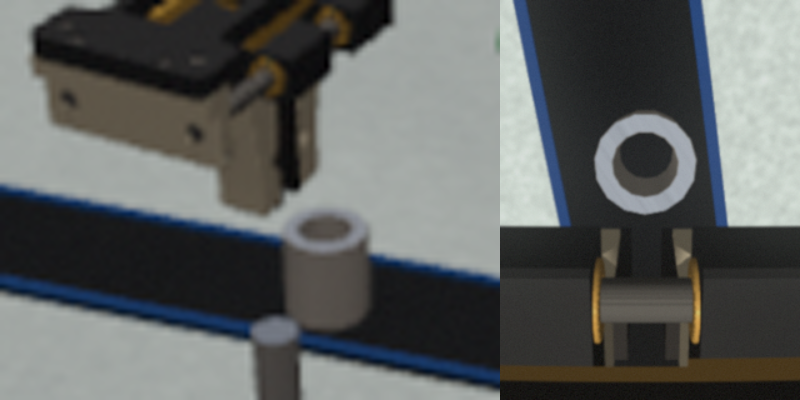

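Request:
jog_arm(
  commands=[
    {"x":0,"y":0,"z":-2,"roll":0},
    {"x":0,"y":0,"z":-3,"roll":-0.139},
    {"x":0,"y":0,"z":-1,"roll":0},
    {"x":0,"y":0,"z":0,"roll":0},
    {"x":0,"y":0,"z":0,"roll":0},
  ],
  gripper=6,
)

```text
clock: 33.3
tool_pos: [0.5251, 0.2202, 0.1116]
orientation: [180.0, 0.0, -62.4]
force: [0.1, 0.2, -0.7]
opening: 0.0445
```

```bash
python3 look.py w28
```

```text
33.35 [0.52490893 0.2199962  0.11117375] [ 1.79919951e+02  2.25225563e-03 -6.24022797e+01] [ 0.4  0.5 -0.2] 0.04855218880414875
0.97 [326.016 218.976] 292 352 175 241
  disc@.043 [0.5354 0.1963] 0.0175 (0.5354621410369873, 0.19636687636375427, 0.018001757562160492) tool [0.0259 0.0016 0.0682]
```

View pics/w28.png

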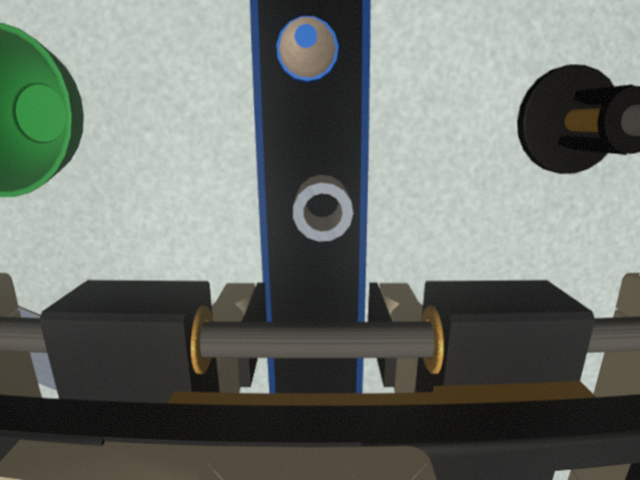

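Request:
jog_arm(
  commands=[
    {"x":1.3,"y":0.1,"z":0,"roll":0},
    {"x":1.3,"y":0.1,"z":1,"roll":0},
    {"x":0,"y":0,"z":3,"roll":0},
    {"x":0,"y":0,"z":3.5,"roll":0},
    {"x":0,"y":0,"z":1.5,"roll":0},
    {"x":0,"y":0,"z":0.8,"roll":0},
    {"x":0,"y":0,"z":0,"roll":0},
    {"x":0,"y":0,"z":0,"roll":0},
  ],
)

```text
clock: 34.2
tool_pos: [0.5363, 0.1963, 0.0145]
orientation: [-180.0, -0.0, -62.3]
force: [0.2, 0.4, 1.3]
opening: 0.0601
```

Run:
```python
from h import *
s,P=snap("wrist","w29"); o=ctrl.get_obs()
print(o["tool_pos"],o["orientation"],o["force"]); print(proj(s,P,[*o["tool_pos"][:2],.043]))
```

```text
[0.53653331 0.19655691 0.01490417] [-1.79925752e+02  5.18823154e-03 -6.23305066e+01] [-0.14596963  0.48342317 -1.03865651]
[[319.83095162 335.5779894 ]]
```

View pics/w29.png

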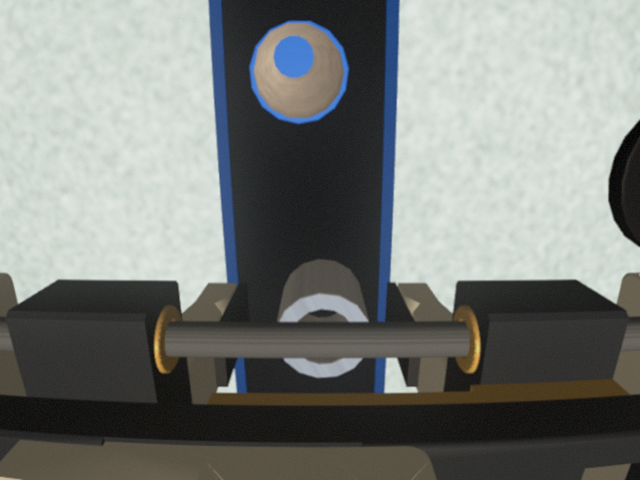

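Request:
jog_arm(
  commands=[
    {"x":0,"y":0,"z":0.45,"roll":0},
    {"x":0,"y":0,"z":0,"roll":0},
  ],
)

```text
clock: 34.45
tool_pos: [0.5359, 0.1965, 0.0099]
orientation: [-180.0, 0.0, -62.3]
force: [0.3, -0.3, -0.5]
opening: 0.0599
```

Request:
jog_arm(
  commands=[
    {"x":0,"y":0,"z":0,"roll":0},
    {"x":0,"y":0,"z":0,"roll":0},
    {"x":0,"y":0,"z":0,"roll":0},
    {"x":0,"y":0,"z":0,"roll":0},
    {"x":0,"y":0,"z":-2,"roll":0},
    {"x":0,"y":0,"z":-4,"roll":0},
    {"x":0,"y":0,"z":-4,"roll":0},
    {"x":0,"y":0,"z":-4,"roll":0},
    {"x":2,"y":2,"z":-1,"roll":0},
    {"x":3,"y":2.9,"z":0,"roll":0},
    {"x":3,"y":2.9,"z":0,"roll":0},
    {"x":3,"y":2.9,"z":0,"roll":0},
  ],
  gripper=2.5,
)

```text
clock: 35.65
tool_pos: [0.4914, 0.0481, 0.1598]
orientation: [-180.0, 0.0, -62.3]
force: [0.4, -1.6, 0.6]
opening: 0.0353
```

Request:
jog_arm(
  commands=[
    {"x":3,"y":2.9,"z":0,"roll":0},
    {"x":1.9,"y":1.7,"z":0,"roll":0},
    {"x":0,"y":0,"z":0,"roll":0},
    {"x":0,"y":0,"z":0,"roll":0},
  ],
)

```text
clock: 36.05
tool_pos: [0.4741, -0.0159, 0.1598]
orientation: [-180.0, 0.0, -62.4]
force: [0.4, 0.6, -0.9]
opening: 0.0346
```

Run:
```python
from h import *
s,P=snap("wrist","w30"); o=ctrl.get_obs()
print(o["tool_pos"],o["orientation"],o["opening"])
k=R.from_euler('xyz',o["orientation"],degrees=True).as_matrix().T@(np.array([.5025,-.0692,.071])-o["tool_pos"]); print(k)
print(proj(s,P,[.5025,-.0692,.071]))
```

```text
[ 0.47441929 -0.01535444  0.15981774] [-1.79965769e+02 -1.42558544e-03 -6.23546553e+01] 0.035051073793234806
[0.06072553 0.00016234 0.08881917]
[[318.42993777 150.32735394]]
```

View pics/w30.png

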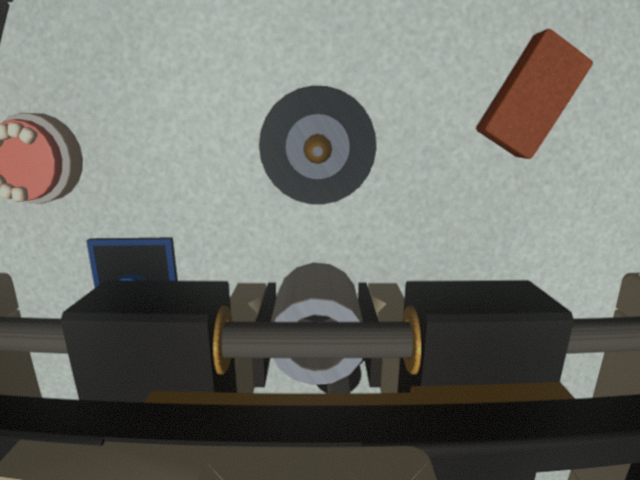

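Same alignment as last time (pin tip at about (317,151), ring bottom at row 384). Insert the same way.

Request:
jog_arm(
  commands=[
    {"x":2.0,"y":0,"z":0,"roll":0},
    {"x":2.5,"y":0,"z":0,"roll":0},
    {"x":1.55,"y":0,"z":1,"roll":0},
    {"x":0,"y":0,"z":3,"roll":0},
    {"x":0,"y":0,"z":2.5,"roll":0},
    {"x":0,"y":0,"z":1,"roll":0},
    {"x":0,"y":0,"z":0.8,"roll":0},
    {"x":0,"y":0,"z":0.7,"roll":0},
    {"x":0,"y":0,"z":0.6,"roll":0},
    {"x":0,"y":0,"z":0,"roll":0},
  ],
)

```text
clock: 37.1
tool_pos: [0.5022, -0.0689, 0.0635]
orientation: [180.0, 0.0, -62.3]
force: [0.3, 0.9, -0.3]
opening: 0.0349
```

Request:
jog_arm(
  commands=[
    {"x":0,"y":0,"z":0.5,"roll":0},
    {"x":0,"y":0,"z":0.4,"roll":0},
    {"x":0,"y":0,"z":0.3,"roll":0},
    {"x":0,"y":0,"z":0,"roll":0},
  ],
)

```text
clock: 37.5
tool_pos: [0.502, -0.0691, 0.0513]
orientation: [180.0, 0.0, -62.3]
force: [-0.4, -0.2, -0.2]
opening: 0.0355
```

Request:
jog_arm(
  commands=[
    {"x":0,"y":0,"z":0.3,"roll":0},
    {"x":0,"y":0,"z":0.3,"roll":0},
    {"x":0,"y":0,"z":0,"roll":0},
  ],
)

```text
clock: 37.8
tool_pos: [0.502, -0.0691, 0.0453]
orientation: [180.0, 0.0, -62.3]
force: [0.1, 0.0, -0.7]
opening: 0.035
```

Request:
jog_arm(
  commands=[
    {"x":0,"y":0,"z":0.4,"roll":0},
    {"x":0,"y":0,"z":0.4,"roll":0},
    {"x":0,"y":0,"z":0.4,"roll":0},
    {"x":0,"y":0,"z":0.4,"roll":0},
    {"x":0,"y":0,"z":0.15,"roll":0},
    {"x":0,"y":0,"z":0,"roll":0},
  ],
)

```text
clock: 38.4
tool_pos: [0.5021, -0.0691, 0.0278]
orientation: [180.0, 0.0, -62.3]
force: [0.1, -0.3, -0.7]
opening: 0.0353
```

Request:
jog_arm(
  commands=[
    {"x":0,"y":0,"z":0,"roll":0},
    {"x":0,"y":0,"z":0,"roll":0},
    {"x":0,"y":0,"z":0,"roll":0},
    {"x":0,"y":0,"z":0.4,"roll":0},
    {"x":0,"y":0,"z":0,"roll":0},
  ],
  gripper=4.6,
)

```text
clock: 38.9
tool_pos: [0.502, -0.0691, 0.0238]
orientation: [180.0, 0.0, -62.3]
force: [-0.7, 0.4, -0.2]
opening: 0.0457
```

Run:
```python
from h import *
s,P=snap("wrist","w31");S,Q=snap("side","s31"); o=ctrl.get_obs()
print(o["tool_pos"],o["force"],o["opening"])
X=proj(S,Q,[.503,-.069,.04])[0].astype(int)
a=cv2.resize(S["image"][X[1]-50:X[1]+50,X[0]-60:X[0]+60,::-1],(480,400),interpolation=cv2.INTER_CUBIC)
b=cv2.resize(s["image"][200:440,160:480,::-1],(320,400)) 
cv2.imwrite("pics/c31.png",np.hstack([a,b]))
```

```text
[ 0.50217606 -0.06907384  0.0240034 ] [-0.06271077  0.50671236  0.52174712] 0.04573040809187647
```

View pics/c31.png

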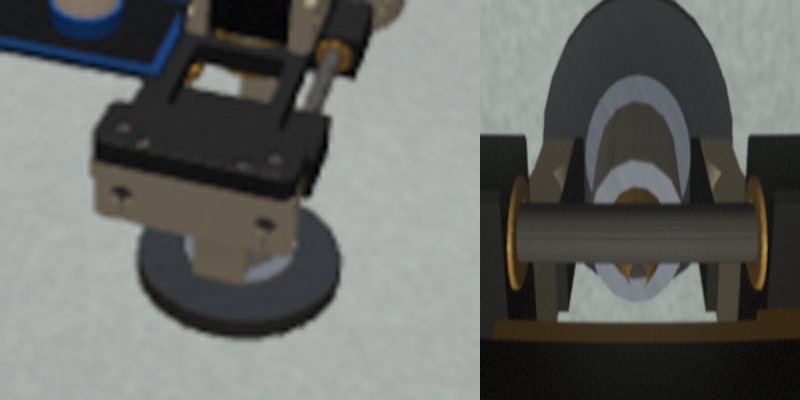

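Request:
jog_arm(
  commands=[
    {"x":0,"y":0,"z":0,"roll":0},
    {"x":0,"y":0,"z":0,"roll":0},
    {"x":0,"y":0,"z":0,"roll":0},
    {"x":0,"y":0,"z":-1.5,"roll":0},
    {"x":0,"y":0,"z":-3,"roll":0},
    {"x":0,"y":0,"z":-4,"roll":0},
    {"x":0,"y":0,"z":-2.5,"roll":0},
    {"x":0,"y":0,"z":0,"roll":-0.14},
    {"x":0,"y":0,"z":0,"roll":-0.14},
    {"x":0,"y":0,"z":0,"roll":-0.14},
    {"x":0,"y":0,"z":0,"roll":-0.14},
    {"x":0,"y":0,"z":0,"roll":-0.14},
  ],
  gripper=2.5,
)

```text
clock: 40.2
tool_pos: [0.5021, -0.069, 0.1341]
orientation: [-180.0, 0.0, -21.9]
force: [-0.2, 1.0, -0.2]
opening: 0.0353
```

Request:
jog_arm(
  commands=[
    {"x":0,"y":0,"z":0,"roll":-0.14},
    {"x":0,"y":0,"z":0,"roll":-0.06},
    {"x":-0.4,"y":2.5,"z":0,"roll":0},
    {"x":-0.5,"y":4,"z":0,"roll":0},
    {"x":-0.5,"y":4,"z":0,"roll":0},
    {"x":-0.5,"y":4,"z":0,"roll":0},
    {"x":-0.5,"y":4,"z":0,"roll":0},
    {"x":-0.5,"y":4,"z":0,"roll":0},
    {"x":-0.4,"y":2.5,"z":0,"roll":0},
    {"x":-0.4,"y":1.3,"z":0,"roll":0},
    {"x":0,"y":0,"z":0,"roll":0},
    {"x":0,"y":0,"z":0,"roll":0},
  ],
)

```text
clock: 41.4
tool_pos: [0.4168, -0.3202, 0.1341]
orientation: [-180.0, 0.0, -10.8]
force: [0.3, 0.3, -0.4]
opening: 0.0348
```

Run:
```python
from h import *
s,P=snap("wrist","w32"); o=ctrl.get_obs()
print(o["clock"],o["tool_pos"],o["orientation"],o["opening"])
print(proj(s,P,[[.4704,-.3262,.044],[.4435,-.326,.004],[.418,-.3215,.004]]))
```

```text
41.45 [ 0.41707526 -0.31988645  0.13415484] [-1.79992030e+02 -3.84467211e-03 -1.07441729e+01] 0.03485554321893239
[[311.277629   162.6089087 ]
 [318.66214999 194.28220202]
 [319.07840997 228.37883834]]
```

View pics/w32.png

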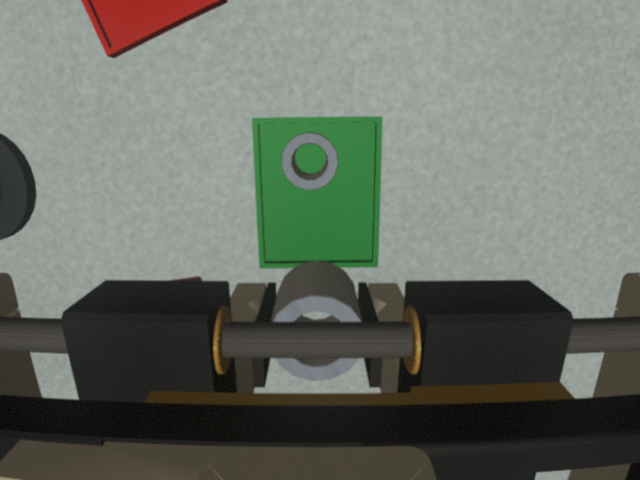

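Request:
jog_arm(
  commands=[
    {"x":0.3,"y":0.1,"z":2,"roll":0},
    {"x":0,"y":0,"z":3.5,"roll":0},
    {"x":0,"y":0,"z":3.5,"roll":0},
    {"x":0,"y":0,"z":1.7,"roll":0},
    {"x":0,"y":0,"z":0.7,"roll":0},
    {"x":0,"y":0,"z":0.3,"roll":0},
    {"x":0,"y":0,"z":0,"roll":0},
    {"x":0,"y":0,"z":0,"roll":0},
  ],
)

```text
clock: 42.25
tool_pos: [0.4206, -0.3221, 0.0182]
orientation: [180.0, -0.1, -10.7]
force: [0.0, -0.3, -0.4]
opening: 0.035
```

Request:
jog_arm(
  commands=[
    {"x":0,"y":0,"z":0.2,"roll":0},
    {"x":0,"y":0,"z":0.15,"roll":0},
    {"x":0,"y":0,"z":0,"roll":0},
  ],
)

```text
clock: 42.55
tool_pos: [0.4196, -0.3221, 0.0138]
orientation: [-180.0, -0.0, -10.8]
force: [0.5, 0.5, -0.3]
opening: 0.0347
```

Request:
jog_arm(
  commands=[
    {"x":0,"y":0,"z":0.1,"roll":0},
    {"x":0,"y":0,"z":0,"roll":0},
  ],
)

```text
clock: 42.75
tool_pos: [0.4198, -0.3222, 0.0132]
orientation: [180.0, -0.0, -10.8]
force: [-1.6, 0.9, 5.3]
opening: 0.0348
```

Floor contact. Release and rise straight.

Request:
jog_arm(
  commands=[
    {"x":0,"y":0,"z":0,"roll":0},
    {"x":0,"y":0,"z":0,"roll":0},
    {"x":0,"y":0,"z":0,"roll":0},
    {"x":0,"y":0,"z":-2,"roll":0},
    {"x":0,"y":0,"z":-4,"roll":0},
    {"x":0,"y":0,"z":-4,"roll":0},
    {"x":0,"y":0,"z":-4,"roll":0},
    {"x":-3,"y":0,"z":-2,"roll":0},
    {"x":-3,"y":0,"z":0,"roll":0},
    {"x":0,"y":0,"z":0,"roll":0},
    {"x":0,"y":0,"z":0,"roll":0},
  ],
  gripper=5,
)

```text
clock: 43.85
tool_pos: [0.3605, -0.3109, 0.1731]
orientation: [180.0, -0.1, -10.8]
force: [0.8, 0.3, -0.1]
opening: 0.05
```

```bash
python3 look.py w33
python3 - <<'E'
from h import *
s,P=snap("wrist");S,Q=snap("side");T,U=snap("top","t33")
cv2.imwrite("pics/c33.png",np.hstack([s["image"][:,:,::-1][50:430,160:480],S["image"][:,:,::-1][100:480,160:560]]))
E
```

```text
43.9 [ 0.36097436 -0.31100366  0.17281468] [ 1.79988924e+02 -3.59334959e-02 -1.07614316e+01] [0.3 0.1 0.2] 0.05017093720407631
0.66 [ 22.016 114.912] 0 52 57 165
  disc@.043 [ 0.4947 -0.0971] 0.0145 (0.49547499418258667, -0.09512433409690857, 0.02068612538278103) tool [ 0.0914 -0.2351  0.1298]
0.65 [318.528 158.208] 292 341 124 172
  disc@.043 [ 0.4203 -0.3213] 0.0172 (0.42034804821014404, -0.32126176357269287, 0.01782808266580105) tool [ 0.0601 -0.001   0.1299]
0.62 [307.776  66.816] 284 333 47 103
  disc@.043 [ 0.4713 -0.3252] 0.017 (0.47129133343696594, -0.325258731842041, 0.01758156158030033) tool [ 0.111  -0.0066  0.1299]
```

View pics/c33.png

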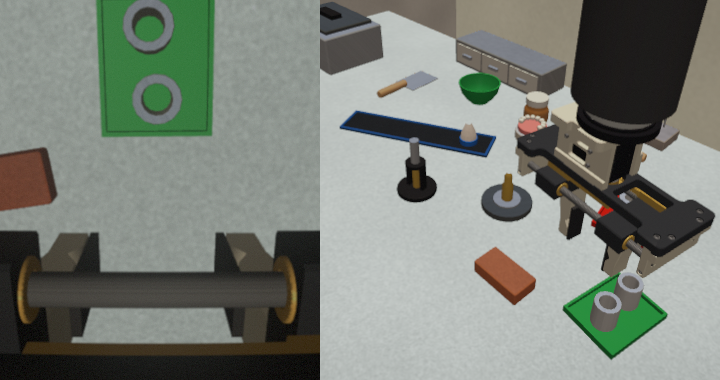

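View pics/t33.png

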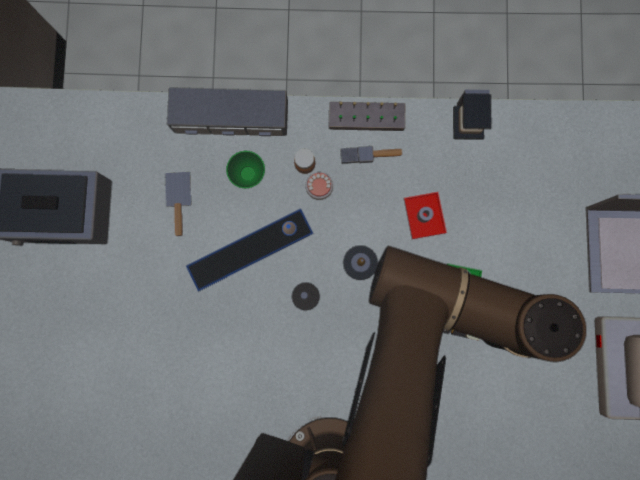

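```bash
python3 -c "
from plant import ctrl
print(ctrl.close_job())"
```

```text
the job is handed in; nothing more can be done
None
```

All three sleeves are gauged and stand upright in their trays. I handed the job in at about 44 s; hand-in reports no verdict.

- **First sleeve:** the one at lane +40 stopped on the pin's step, so it went to the red tray.
- **Second sleeve:** the one at lane -120 slid down to the collar, so it went to the green tray.
- **Third sleeve:** the one at lane -40 had tipped over. I tilted it upright on the rubber floor by pushing the top of its end with the fingertips. It then slid down to the collar and went to the green tray.

**Forces:** the force readings showed no push on the pin. The highest reading I saw was about 10 N, when setting the first sleeve on the red tray floor.

**Last checks:**
- The last pictures show one sleeve near the middle of the red tray and two in the green tray, about 51 mm apart and roughly 25 mm either side of its centre. All are upright and let go.
- The top-view picture shows the other bench items where they were at the start, but the arm hides the compound bar there. The side and wrist pictures show the bar in place.
- The gripper was clear of everything, 0.17 m above the bench.

**Disagreements:**
- The networks also reported a low-confidence false sleeve at the gauge in the last wrist picture. The pictures show the pin empty.
- The wrist camera read about 1 mm off sideways against the gripped sleeve, so I aligned by comparing the sleeve and the pin in the same picture.

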